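Gauge the film rollers and crate them by size

ROBOT

A 6-joint arm with a two-finger parallel gripper is mounted at the origin on the work surface; the furniture and walls round the work are solid. World frame = base frame: x ahead of the robot, y to its left, z up, the work surface at z = 0. Lengths are in mm, angles in rad, forces in N, time in s.
With the tool pointing down it reaches from about 300 to 1000 mm from the base axis. Payload 5.1 kg.
Tool frame: the origin (TCP) lies at the very end of the fingers, on their centre line; the grasp point (between the pads) lies 19 mm behind it; z points along the fingers, y is the direction in which the jaws open and shut (so a half turn about z gives the same grasp; the last joint's range is limited). The gripper opens to 95 mm and grips with 3 to 60 N. Pads are 20 mm wide; open, the fingers measure 119 mm over their backs; the gripper's body (75 mm by 180 mm) begins 59 mm behind the grasp point.
Start: joints at [-1.328, 0.124, 1.65, -0, 1.367, -0.083], TCP at [208.011, -615.805, 187.156] pointing down, gripper open.
Joint ranges: [-2.61, 2.61], [-1.02, 2.33], [0.03, 2.71], [-1.35, 4.49], [0.32, 2.68], [-2.91, 2.91]. Speed limits (rad/s): [2.57, 2.57, 3.14, 3.14, 3.14, 3.14].

INTERFACE

Orientations are given as a 3x3 rotation matrix whose columns are the frame's x, y, z axes.
In Python, from station import state, camera, camera_params, finish_job gives the robot as it stands.
- The arm moves only by the tool send_rows, never from a script. Its argument "steps" is a list of rows, each a list of 3 entries, a list of its own where there are three numbers: the shift along the tool's x, y, z in mm, then the turn, a rotation vector about the tool's x, y, z in rad, then the opening in per cent of the stroke, from 0 (shut) to 100 (fully open). A call has 1 to 8 rows; each row shifts and turns the pose as measured when the row begins, along the tool's axes as they then stand; what a row does not reach is not made up. A row lasts 1/12 s, in which the tool goes at most 41.7 mm and 7.16 degrees, less where a joint would pass 70% of its speed; a pose out of reach is approached as far as the arm can. A call with a gripper value outside its range is refused whole. The fingers move at their own pace and stop on an object; "newtons" is the grip in N (left out, the last holds). Time passes only in rows, so rows that do not move let the fingers close. It gives the time, the measured TCP pose, the force and the opening at its end, in the units of the state.
- state(): the state, without advancing time (a new reading comes with each control period).
- camera(name): name is "scene" or "top" or "wrist"; returns the picture (400x640x3 uint8, blue, green, red); there is no depth.
- camera_params(name): a dict with "K" (3x3 intrinsics, pixels), "k1" (the pictures are not rectified: a ray, as slopes to the right and down, at radius r is drawn at 1 + k1 r^2 times it, then the intrinsics apply), "eye" and "orientation" of the camera in the world. Camera axes: x right, y up, looking along -z (the intrinsics and any distortion apply to the point x, -y, -z); pixel columns grow to the right and rows downward; lengths in mm; the calibration is good to about 2 mm. A picture is of the moment at which its call begins: read the wrist's pose just before it. camera_params takes no time and is no camera call; for the wrist camera it gives the pose at the moment of the call.
- finish_job(): hands the job in, once; it reports no verdict.
The state is a dict: "t": time; "joint_pos": joint angles; "joint_vel": joint speeds; "tau": joint torques, N m; "position": TCP position; "orientation": TCP orientation; "wrist_force": force on the tool from outside, world axes, zero at the start; "torque": the same for the moment, N m; "finger_gap": finger opening in mm.
Only numpy, scipy, OpenCV 4.12 (cv2) and the standard library are available. Lean on these libraries where they do the work, as an engineer would, in place of code of your own. Each camera call takes 0.05 s, during which the arm holds its last target.

TASK

Size the wooden film rollers on the comb gauge: stand one in each slot's mouth and slide it along the slot until it wedges, until all rollers stand upright and wedged in the gauge at once; the two scribed lines tell by where it stopped whether a roller is thick (before the first line), middle (between them) or thin (past the second). Then put every roller upright into the crate, one to a cell: thin ones in the left column, middle ones in the middle column, thick ones in the right column as you see it. Leave the other things on the table where they are.

Things in the scene. Friction and masses are not known exactly. Their poses are not given: they have to be found in the camera images.
- gauge: Steel comb gauge fixed to the table, 250 mm wide (its y, to the left), 124 mm deep (its x, away from the robot), 22 mm high, with four equal tapered slots, open above and below (the table is their floor); origin on the table, middle of the mouth line. Two lines scribed across it 48 and 69 mm from the mouths: a roller whose axis stops before 48 is thick, between them middle, past 69 thin.
- slot_1 (a point): Middle of the mouth of gauge slot 1 (1 is the leftmost, 4 the rightmost), at table height; axes as the gauge's: x runs along the slot. Slot 54 mm wide at the mouth, narrowing evenly by 0.2386 mm per mm (both walls alike) to 28 mm at its closed end 108 mm in; slots lie 60 mm apart.
- slot_2 (a point): Middle of the mouth of gauge slot 2 (1 is the leftmost, 4 the rightmost), at table height; axes as the gauge's: x runs along the slot. Slot 54 mm wide at the mouth, narrowing evenly by 0.2386 mm per mm (both walls alike) to 28 mm at its closed end 108 mm in; slots lie 60 mm apart.
- slot_3 (a point): Middle of the mouth of gauge slot 3 (1 is the leftmost, 4 the rightmost), at table height; axes as the gauge's: x runs along the slot. Slot 54 mm wide at the mouth, narrowing evenly by 0.2386 mm per mm (both walls alike) to 28 mm at its closed end 108 mm in; slots lie 60 mm apart.
- slot_4 (a point): Middle of the mouth of gauge slot 4 (1 is the leftmost, 4 the rightmost), at table height; axes as the gauge's: x runs along the slot. Slot 54 mm wide at the mouth, narrowing evenly by 0.2386 mm per mm (both walls alike) to 28 mm at its closed end 108 mm in; slots lie 60 mm apart.
- crate: Loose open wooden crate, 1.6 kg, 148 mm (its x, away from the robot) by 188 mm (its y, to the left), walls 45 mm high, floor 6 mm thick; origin on the table under its centre. Three columns (left, middle, right) of two cells (near and far from the robot); a solid rail 24 mm wide and 45 mm high parts near from far, 4 mm dividers part the columns.
- cell_left_near (a point): Centre of the floor of the near cell of the left column (for a thin roller), 56 x 56 mm inside, 6 mm above the table; axes as the crate's.
- cell_left_far (a point): Centre of the floor of the far cell of the left column (for a thin roller), 56 x 56 mm inside, 6 mm above the table; axes as the crate's.
- cell_mid_near (a point): Centre of the floor of the near cell of the middle column (for a middle-sized roller), 56 x 56 mm inside, 6 mm above the table; axes as the crate's.
- cell_mid_far (a point): Centre of the floor of the far cell of the middle column (for a middle-sized roller), 56 x 56 mm inside, 6 mm above the table; axes as the crate's.
- cell_right_near (a point): Centre of the floor of the near cell of the right column (for a thick roller), 56 x 56 mm inside, 6 mm above the table; axes as the crate's.
- cell_right_far (a point): Centre of the floor of the far cell of the right column (for a thick roller), 56 x 56 mm inside, 6 mm above the table; axes as the crate's.
- roller_a_center (a point): Centre (half-way up) of a plain round wooden roller, upright, 90 mm high, about 90 g, starting on the plywood board. Its z axis is the roller's axis. Its diameter is not told: 34 to 36 mm (thin), 39 to 41 mm (middle) or 44 to 46 mm (thick). None at the start if this roller is absent.
- roller_b_center (a point): Centre (half-way up) of a plain round wooden roller, upright, 90 mm high, about 90 g, starting on the plywood board. Its z axis is the roller's axis. Its diameter is not told: 34 to 36 mm (thin), 39 to 41 mm (middle) or 44 to 46 mm (thick). None at the start if this roller is absent.
- roller_c_center (a point): Centre (half-way up) of a plain round wooden roller, upright, 90 mm high, about 90 g, starting on the plywood board. Its z axis is the roller's axis. Its diameter is not told: 34 to 36 mm (thin), 39 to 41 mm (middle) or 44 to 46 mm (thick). None at the start if this roller is absent.
- roller_d_center (a point): Centre (half-way up) of a plain round wooden roller, upright, 90 mm high, about 90 g, starting on the plywood board. Its z axis is the roller's axis. Its diameter is not told: 34 to 36 mm (thin), 39 to 41 mm (middle) or 44 to 46 mm (thick). None at the start if this roller is absent.
- roller_e_center (a point): Centre (half-way up) of a plain round wooden roller, upright, 90 mm high, about 90 g, starting on the plywood board. Its z axis is the roller's axis. Its diameter is not told: 34 to 36 mm (thin), 39 to 41 mm (middle) or 44 to 46 mm (thick). None at the start if this roller is absent.
- roller_f_center (a point): Centre (half-way up) of a plain round wooden roller, upright, 90 mm high, about 90 g, starting on the plywood board. Its z axis is the roller's axis. Its diameter is not told: 34 to 36 mm (thin), 39 to 41 mm (middle) or 44 to 46 mm (thick). None at the start if this roller is absent.
- board: Fixed plywood board, 160 x 200 x 8 mm, on which the rollers stand at first (top at z = 8 mm), in 2 rows along its x, 84 mm apart, of 3 places 62 mm apart along its y. Origin under its centre. Board and crate stand on either side of the gauge, which is on the left varies.
- mug_tea: Striped mug, 86 mm wide, 90 mm high; a bystander, not to be disturbed. Origin under its centre.
- jar_spice: Spice jar, 47 mm wide, 98 mm high; a bystander, not to be disturbed. Origin under its centre.
Things that resemble listed ones, but are neither listed nor needed, are in the scene too. Leave any green or purple look-alike of the part that bears roller_a_center alone.

How it is judged (in metres and radians):
On the way:
1. all rollers present stand upright in gauge slots at once, each slid in until it wedges (axis within 5 mm of where its diameter meets both walls, on the table within 5 mm) (((x of roller_a_center in the frame of slot_1 between 0.0503764 and 0.0603764 m and y of roller_a_center in the frame of slot_1 between -0.003 and 0.003 m and z of roller_a_center in the frame of slot_1 between 0.04 and 0.05 m) or (x of roller_a_center in the frame of slot_2 between 0.0503764 and 0.0603764 m and y of roller_a_center in the frame of slot_2 between -0.003 and 0.003 m and z of roller_a_center in the frame of slot_2 between 0.04 and 0.05 m) or (x of roller_a_center in the frame of slot_3 between 0.0503764 and 0.0603764 m and y of roller_a_center in the frame of slot_3 between -0.003 and 0.003 m and z of roller_a_center in the frame of slot_3 between 0.04 and 0.05 m) or (x of roller_a_center in the frame of slot_4 between 0.0503764 and 0.0603764 m and y of roller_a_center in the frame of slot_4 between -0.003 and 0.003 m and z of roller_a_center in the frame of slot_4 between 0.04 and 0.05 m)) and angle between each of roller_a_center, roller_b_center, roller_c_center, roller_d_center, roller_e_center, roller_f_center's own z axis and vertical below 0.1 rad and ((x of roller_b_center in the frame of slot_1 between 0.0778118 and 0.0878118 m and y of roller_b_center in the frame of slot_1 between -0.003 and 0.003 m and z of roller_b_center in the frame of slot_1 between 0.04 and 0.05 m) or (x of roller_b_center in the frame of slot_2 between 0.0778118 and 0.0878118 m and y of roller_b_center in the frame of slot_2 between -0.003 and 0.003 m and z of roller_b_center in the frame of slot_2 between 0.04 and 0.05 m) or (x of roller_b_center in the frame of slot_3 between 0.0778118 and 0.0878118 m and y of roller_b_center in the frame of slot_3 between -0.003 and 0.003 m and z of roller_b_center in the frame of slot_3 between 0.04 and 0.05 m) or (x of roller_b_center in the frame of slot_4 between 0.0778118 and 0.0878118 m and y of roller_b_center in the frame of slot_4 between -0.003 and 0.003 m and z of roller_b_center in the frame of slot_4 between 0.04 and 0.05 m)) and ((x of roller_c_center in the frame of slot_1 between 0.0292722 and 0.0392722 m and y of roller_c_center in the frame of slot_1 between -0.003 and 0.003 m and z of roller_c_center in the frame of slot_1 between 0.04 and 0.05 m) or (x of roller_c_center in the frame of slot_2 between 0.0292722 and 0.0392722 m and y of roller_c_center in the frame of slot_2 between -0.003 and 0.003 m and z of roller_c_center in the frame of slot_2 between 0.04 and 0.05 m) or (x of roller_c_center in the frame of slot_3 between 0.0292722 and 0.0392722 m and y of roller_c_center in the frame of slot_3 between -0.003 and 0.003 m and z of roller_c_center in the frame of slot_3 between 0.04 and 0.05 m) or (x of roller_c_center in the frame of slot_4 between 0.0292722 and 0.0392722 m and y of roller_c_center in the frame of slot_4 between -0.003 and 0.003 m and z of roller_c_center in the frame of slot_4 between 0.04 and 0.05 m)) and ((x of roller_d_center in the frame of slot_1 between 0.0714806 and 0.0814806 m and y of roller_d_center in the frame of slot_1 between -0.003 and 0.003 m and z of roller_d_center in the frame of slot_1 between 0.04 and 0.05 m) or (x of roller_d_center in the frame of slot_2 between 0.0714806 and 0.0814806 m and y of roller_d_center in the frame of slot_2 between -0.003 and 0.003 m and z of roller_d_center in the frame of slot_2 between 0.04 and 0.05 m) or (x of roller_d_center in the frame of slot_3 between 0.0714806 and 0.0814806 m and y of roller_d_center in the frame of slot_3 between -0.003 and 0.003 m and z of roller_d_center in the frame of slot_3 between 0.04 and 0.05 m) or (x of roller_d_center in the frame of slot_4 between 0.0714806 and 0.0814806 m and y of roller_d_center in the frame of slot_4 between -0.003 and 0.003 m and z of roller_d_center in the frame of slot_4 between 0.04 and 0.05 m)) and ((x of roller_e_center in the frame of slot_1 between 0.0356035 and 0.0456035 m and y of roller_e_center in the frame of slot_1 between -0.003 and 0.003 m and z of roller_e_center in the frame of slot_1 between 0.04 and 0.05 m) or (x of roller_e_center in the frame of slot_2 between 0.0356035 and 0.0456035 m and y of roller_e_center in the frame of slot_2 between -0.003 and 0.003 m and z of roller_e_center in the frame of slot_2 between 0.04 and 0.05 m) or (x of roller_e_center in the frame of slot_3 between 0.0356035 and 0.0456035 m and y of roller_e_center in the frame of slot_3 between -0.003 and 0.003 m and z of roller_e_center in the frame of slot_3 between 0.04 and 0.05 m) or (x of roller_e_center in the frame of slot_4 between 0.0356035 and 0.0456035 m and y of roller_e_center in the frame of slot_4 between -0.003 and 0.003 m and z of roller_e_center in the frame of slot_4 between 0.04 and 0.05 m)) and ((x of roller_f_center in the frame of slot_1 between 0.0567077 and 0.0667077 m and y of roller_f_center in the frame of slot_1 between -0.003 and 0.003 m and z of roller_f_center in the frame of slot_1 between 0.04 and 0.05 m) or (x of roller_f_center in the frame of slot_2 between 0.0567077 and 0.0667077 m and y of roller_f_center in the frame of slot_2 between -0.003 and 0.003 m and z of roller_f_center in the frame of slot_2 between 0.04 and 0.05 m) or (x of roller_f_center in the frame of slot_3 between 0.0567077 and 0.0667077 m and y of roller_f_center in the frame of slot_3 between -0.003 and 0.003 m and z of roller_f_center in the frame of slot_3 between 0.04 and 0.05 m) or (x of roller_f_center in the frame of slot_4 between 0.0567077 and 0.0667077 m and y of roller_f_center in the frame of slot_4 between -0.003 and 0.003 m and z of roller_f_center in the frame of slot_4 between 0.04 and 0.05 m))), for 0.2 s.
At the end, for the whole second after the job is handed in: every roller present stands upright (within 0.1 rad), at rest, on the floor (within 6 mm) of a cell of its size's column: thin left, middle-sized middle, thick right; one to a cell (((x of roller_a_center in the frame of cell_mid_near between -0.016 and 0.016 m and y of roller_a_center in the frame of cell_mid_near between -0.016 and 0.016 m and z of roller_a_center in the frame of cell_mid_near between 0.039 and 0.051 m) or (x of roller_a_center in the frame of cell_mid_far between -0.016 and 0.016 m and y of roller_a_center in the frame of cell_mid_far between -0.016 and 0.016 m and z of roller_a_center in the frame of cell_mid_far between 0.039 and 0.051 m)) and angle between each of roller_a_center, roller_b_center, roller_c_center, roller_d_center, roller_e_center, roller_f_center's own z axis and vertical below 0.1 rad and linear speed of each of roller_a, roller_b, roller_c, roller_d, roller_e, roller_f below 0.02 m/s and ((x of roller_b_center in the frame of cell_left_near between -0.016 and 0.016 m and y of roller_b_center in the frame of cell_left_near between -0.016 and 0.016 m and z of roller_b_center in the frame of cell_left_near between 0.039 and 0.051 m) or (x of roller_b_center in the frame of cell_left_far between -0.016 and 0.016 m and y of roller_b_center in the frame of cell_left_far between -0.016 and 0.016 m and z of roller_b_center in the frame of cell_left_far between 0.039 and 0.051 m)) and ((x of roller_c_center in the frame of cell_right_near between -0.016 and 0.016 m and y of roller_c_center in the frame of cell_right_near between -0.016 and 0.016 m and z of roller_c_center in the frame of cell_right_near between 0.039 and 0.051 m) or (x of roller_c_center in the frame of cell_right_far between -0.016 and 0.016 m and y of roller_c_center in the frame of cell_right_far between -0.016 and 0.016 m and z of roller_c_center in the frame of cell_right_far between 0.039 and 0.051 m)) and ((x of roller_d_center in the frame of cell_left_near between -0.016 and 0.016 m and y of roller_d_center in the frame of cell_left_near between -0.016 and 0.016 m and z of roller_d_center in the frame of cell_left_near between 0.039 and 0.051 m) or (x of roller_d_center in the frame of cell_left_far between -0.016 and 0.016 m and y of roller_d_center in the frame of cell_left_far between -0.016 and 0.016 m and z of roller_d_center in the frame of cell_left_far between 0.039 and 0.051 m)) and ((x of roller_e_center in the frame of cell_right_near between -0.016 and 0.016 m and y of roller_e_center in the frame of cell_right_near between -0.016 and 0.016 m and z of roller_e_center in the frame of cell_right_near between 0.039 and 0.051 m) or (x of roller_e_center in the frame of cell_right_far between -0.016 and 0.016 m and y of roller_e_center in the frame of cell_right_far between -0.016 and 0.016 m and z of roller_e_center in the frame of cell_right_far between 0.039 and 0.051 m)) and ((x of roller_f_center in the frame of cell_mid_near between -0.016 and 0.016 m and y of roller_f_center in the frame of cell_mid_near between -0.016 and 0.016 m and z of roller_f_center in the frame of cell_mid_near between 0.039 and 0.051 m) or (x of roller_f_center in the frame of cell_mid_far between -0.016 and 0.016 m and y of roller_f_center in the frame of cell_mid_far between -0.016 and 0.016 m and z of roller_f_center in the frame of cell_mid_far between 0.039 and 0.051 m))); the robot touches nothing.
It fails at once if a bystander (mug, spice jar) is moved more than 30 mm (distance of any of mug_tea, jar_spice from where it was at the start of the episode above 0.03 m).
Of roller_a, roller_b, roller_c, roller_d, roller_e, roller_f only 3 to 4 are there at a start; the rules pass over those that are not, and their reading is None.
At some moment in a run one of crate may be knocked a few centimetres aside while the robot is not near it.
Once in a run the grip may slacken for a moment while it holds something.
It also fails if it takes over 210 s, if anything falls off the work surface, if the arm or the gripper's body presses on something with over 40 N, if the wrist force passes 120 N, or if a joint passes its speed limit or range.

## Working session

There is one attempt and no reset: what is moved stays moved. The work goes in short steps, Python scripts to look and compute and a tool call to move; the robot and the scene stay as the last step left them, time stands still between calls to the robot, and variables do not carry over. Pictures are saved under pics/ and viewed, and the job is handed in when it is done.

Besides the shell and the picture viewer there is one more tool, called by a JSON object that holds its "op" and its "data". send_rows: Moves the arm, as the interface text tells. Its arguments: {"type":"object","properties":{"steps":{"type":"array","items":{"type":"array"}},"newtons":{"type":"number"}},"required":["steps"]}

```bash
ls; mkdir -p pics; cat > h.py <<'E'
import numpy as np, cv2
from station import state,camera,camera_params,finish_job
np.set_printoptions(precision=2,suppress=True)
def ray(p,uv):
    K=np.array(p["K"]);k1=p["k1"]
    uv=np.atleast_2d(np.float64(uv))
    d=cv2.undistortPoints(uv.reshape(-1,1,2),K,np.array([k1,0,0,0.])).reshape(-1,2)
    v=np.c_[d[:,0],-d[:,1],-np.ones(len(d))]
    return np.array(p["eye"]),v@np.array(p["orientation"]).T
def onz(p,uv,z):
    e,v=ray(p,uv); s=(z-e[2])/v[:,2]; return e+v*s[:,None]
def proj(p,X):
    c=(np.atleast_2d(X)-np.array(p["eye"]))@np.array(p["orientation"])
    a=np.c_[c[:,0]/-c[:,2],-c[:,1]/-c[:,2]]; r2=(a**2).sum(1)
    a=a*(1+p["k1"]*r2)[:,None]; K=np.array(p["K"])
    return a@K[:2,:2].T+K[:2,2]
E
python3 - <<'E'
from h import *
print(state())
for n in("scene","top","wrist"):
    p=camera_params(n);print(n,p);cv2.imwrite(f"pics/{n}0.png",camera(n))
E
```

```text
pics
{'t': 0.0, 'joint_pos': array([-1.33,  0.12,  1.65,  0.  ,  1.37, -0.08]), 'joint_vel': array([ 0., -0., -0.,  0.,  0., -0.]), 'tau': array([  0.  , -41.76, -35.99,   0.08,   0.05,  -0.  ]), 'position': array([ 207.86, -615.11,  185.88]), 'orientation': array([[ 0.95,  0.32, -0.  ],
       [ 0.32, -0.95,  0.  ],
       [ 0.  , -0.  , -1.  ]]), 'wrist_force': array([ 0.36,  0.57, -0.43]), 'torque': array([0.  , 0.04, 0.01]), 'finger_gap': 94.96304512727397}
scene {'K': array([[366.82,   0.  , 312.02],
       [  0.  , 366.82, 195.7 ],
       [  0.  ,   0.  ,   1.  ]]), 'k1': 0.0028661831555590327, 'eye': array([-123.92,  958.98, 1212.11]), 'orientation': array([[-0.87,  0.37, -0.33],
       [-0.49, -0.63,  0.6 ],
       [ 0.01,  0.68,  0.73]])}
top {'K': array([[388.34,   0.  , 322.93],
       [  0.  , 388.34, 194.78],
       [  0.  ,   0.  ,   1.  ]]), 'k1': -0.09613316241317617, 'eye': array([ 172.29,   26.48, 1728.93]), 'orientation': array([[-0.02,  0.99, -0.11],
       [-1.  , -0.02,  0.02],
       [ 0.02,  0.11,  0.99]])}
wrist {'K': array([[290.87,   0.  , 316.91],
       [  0.  , 290.87, 200.9 ],
       [  0.  ,   0.  ,   1.  ]]), 'k1': 0.016782743723989406, 'eye': array([ 276.04, -591.7 ,  383.24]), 'orientation': array([[ 0.32,  0.92,  0.24],
       [-0.95,  0.31,  0.08],
       [-0.  , -0.25,  0.97]])}
```

View pics/top0.png

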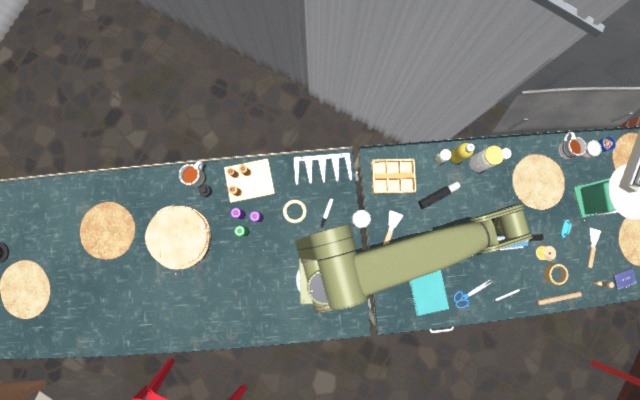

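View pics/scene0.png

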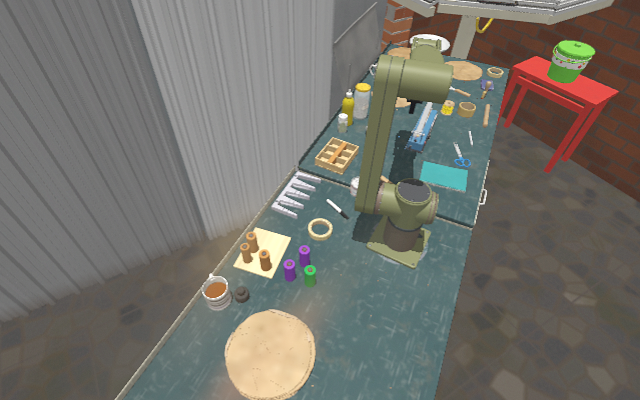

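The top view shows the board around (249,180) with three wooden rollers, the gauge at (323,168), and the crate at (393,176). The look-alikes are purple at (237,213) and (256,216) and green at (240,231). The mug is at (192,174) and the jar at (204,190). I'll crop closer.

```bash
python3 - <<'E'
from h import *
a=cv2.imread("pics/top0.png")
cv2.imwrite("pics/topc.png",cv2.resize(a[140:250,215:425][:, :],None,fx=3.8,fy=3.8,interpolation=cv2.INTER_CUBIC))
p=camera_params("top")
for n,uv,z in [("r1",(233,172),98),("r2",(246,170),98),("r3",(235,190),98),("board c",(249,180),8),("mug",(192,174),90),("jar",(204,190),98),("gauge c",(323,168),22),("crate",(393,176),45)]:
    print(n,onz(p,uv,z))
E
```

```text
r1 [[463.5  373.71  98.  ]]
r2 [[471.11 318.1   98.  ]]
r3 [[385.99 364.51  98.  ]]
board c [[441.87 320.45   8.  ]]
mug [[459.65 553.07  90.  ]]
jar [[388.32 497.23  98.  ]]
gauge c [[488.19 -11.92  22.  ]]
crate [[ 443.52 -320.14   45.  ]]
```

View pics/topc.png

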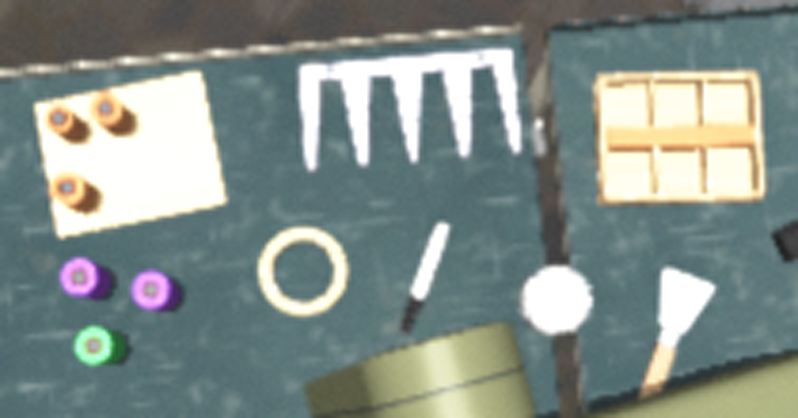

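View pics/wrist0.png

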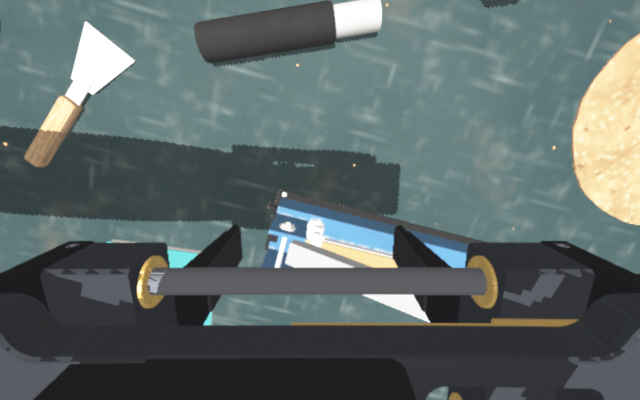

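{"op": "send_rows", "data": {"steps": [[[0,0,-10],[0,0,-0.124],100],[[0,0,-10],[0,0,-0.124],100],[[0,0,-10],[0,0,-0.124],100],[[0,0,-10],[0,0,-0.124],100],[[0,0,-10],[0,0,-0.124],100],[[0,0,-10],[0,0,-0.124],100],[[0,0,-10],[0,0,-0.124],100],[[0,0,-10],[0,0,-0.124],100]]}}

```text
t: 0.82
position: [207.0, -611.5, 260.4]
orientation: [[0.238, 0.971, -0.004], [0.971, -0.238, 0.016], [0.015, -0.008, -1.0]]
wrist_force: [-0.1, 0.3, 0.7]
finger_gap: 95.0
```

{"op": "send_rows", "data": {"steps": [[[30,0,0],[0,0,-0.12],100],[[30,15,0],[0,0,-0.12],100],[[30,30,0],[0,0,0],100],[[30,30,0],[0,0,0],100],[[30,35,0],[0,0,0],100],[[30,35,0],[0,0,0],100],[[30,35,0],[0,0,0],100],[[20,35,0],[0,0,0],100]]}}

```text
t: 1.48
position: [418.2, -389.9, 262.2]
orientation: [[-0.001, 1.0, -0.006], [1.0, 0.001, 0.014], [0.014, -0.006, -1.0]]
wrist_force: [0.9, -0.7, 0.2]
finger_gap: 95.0
```

```bash
python3 - <<'E'
from h import *
s=state();p=camera_params("wrist");a=camera("wrist")
print(s["position"],s["orientation"],s["joint_pos"],p["eye"]);cv2.imwrite("pics/w1.png",a)
E
```

```text
[ 418.25 -389.92  262.24] [[-0.    1.   -0.01]
 [ 1.    0.    0.01]
 [ 0.01 -0.01 -1.  ]] [-0.85 -0.08  1.73  0.    1.5  -0.85] [ 419.41 -320.02  460.43]
```

View pics/w1.png

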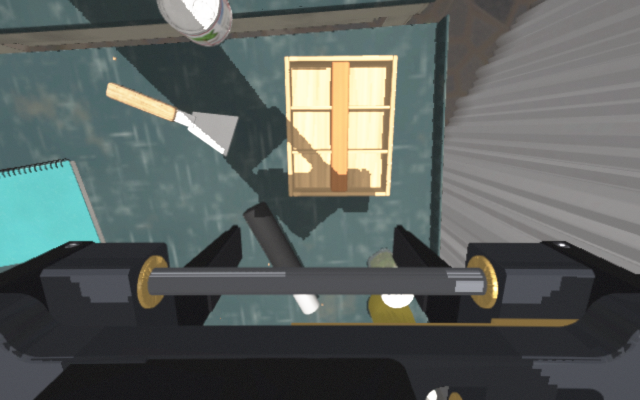

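```bash
cat > p1.json <<'E'
E
python3 - <<'E'
from h import *
p=camera_params("wrist")
c=onz(p,[(285,57),(396,56),(390,195),(289,195)],45);print(c,c.mean(0))
print(np.linalg.norm(np.diff(c,axis=0),axis=1))
print("edge",onz(p,[(441,150),(436,40)],0), "bottle?",onz(p,[(398,300)],200))
pt=camera_params("top")
print("table far edge top cam",onz(pt,[(230,165),(300,155),(355,150),(450,142)],0))
print("bottles",onz(pt,[(444,157),(462,152),(492,156)],150))
E
```

```text
[[ 381.43 -225.76   45.  ]
 [ 526.23 -223.76   45.  ]
 [ 531.23 -409.42   45.  ]
 [ 383.55 -410.44   45.  ]] [ 455.61 -317.34   45.  ]
[144.81 185.73 147.69]
edge [[ 617.2  -347.13    0.  ]
 [ 592.57 -192.83    0.  ]] bottle? [[ 506.24 -482.68  200.  ]]
table far edge top cam [[ 513.42  408.58    0.  ]
 [ 553.86   90.78    0.  ]
 [ 573.38 -159.91    0.  ]
 [ 606.84 -604.23    0.  ]]
bottles [[ 504.56 -519.32  150.  ]
 [ 525.46 -599.01  150.  ]
 [ 507.25 -730.48  150.  ]]
```

{"op": "send_rows", "data": {"steps": [[[40,0,0],[0,0,0],100],[[40,0,0],[0,0,0],100],[[40,0,0],[0,0,0],100],[[40,0,0],[0,0,0],100],[[40,0,0],[0,0,0],100],[[40,0,0],[0,0,0],100],[[10,0,0],[0,0,0],100],[[0,0,0],[0,0,0],100]]}}

```text
t: 2.2
position: [421.2, -128.4, 262.0]
orientation: [[-0.014, 1.0, -0.005], [1.0, 0.014, 0.021], [0.022, -0.005, -1.0]]
wrist_force: [-0.7, -0.2, -0.4]
finger_gap: 94.9
```

```bash
python3 - <<'E'
from h import *
s=state();p=camera_params("wrist");a=camera("wrist")
print(s["position"],s["orientation"],s["joint_pos"],p["eye"]);cv2.imwrite("pics/w2.png",a)
E
```

```text
[ 421.17 -128.38  262.03] [[-0.01  1.   -0.  ]
 [ 1.    0.01  0.02]
 [ 0.02 -0.   -1.  ]] [-0.43 -0.39  1.99  0.02  1.55 -0.44] [421.31 -60.02 460.72]
```

View pics/w2.png

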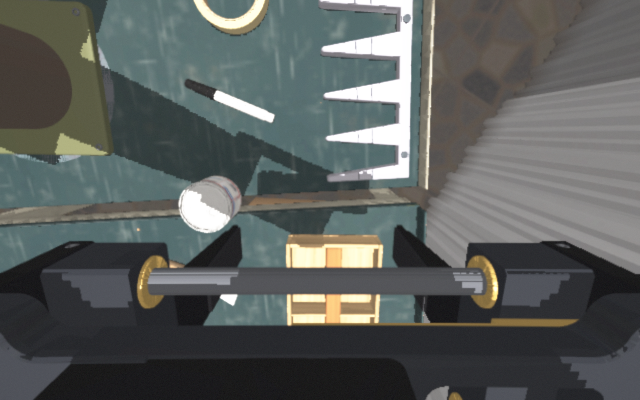

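```bash
python3 - <<'E'
from h import *
pt=camera_params("top")
for z in(-700,-900): print(z,onz(pt,[(135,0),(310,90),(400,143)],z))
a=cv2.imread("pics/top0.png");cv2.imwrite("pics/topw.png",cv2.resize(a[0:200,280:640],None,fx=2.2,fy=2.2))
E
```

```text
-700 [[1845.52 1264.74 -700.  ]
 [1142.09   46.88 -700.  ]
 [ 778.57 -528.48 -700.  ]]
-900 [[1983.3  1366.7  -900.  ]
 [1221.95   48.55 -900.  ]
 [ 828.5  -574.18 -900.  ]]
```

{"op": "send_rows", "data": {"steps": [[[30,0,0],[0,0,0],100],[[30,0,0],[0,0,0],100],[[15,0,0],[0,0,0.0],100],[[0,0,0],[-0.02,0,0],100]]}}

```text
t: 2.58
position: [421.4, -58.2, 262.6]
orientation: [[-0.004, 1.0, 0.014], [1.0, 0.004, 0.019], [0.019, 0.014, -1.0]]
wrist_force: [0.2, -0.0, -0.9]
finger_gap: 95.0
```

```bash
python3 - <<'E'
from h import *
s=state();p=camera_params("wrist");a=camera("wrist")
print(s["position"],s["orientation"],s["joint_pos"],p["eye"]);cv2.imwrite("pics/w3.png",a)
E
```

```text
[421.35 -58.17 262.59] [[-0.    1.    0.01]
 [ 1.    0.    0.02]
 [ 0.02  0.01 -1.  ]] [-0.28 -0.44  2.03  0.02  1.55 -0.28] [418.54  10.61 461.12]
```

View pics/w3.png

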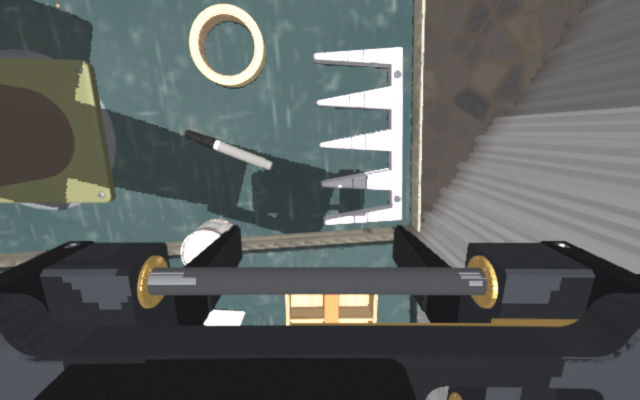

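View pics/topw.png

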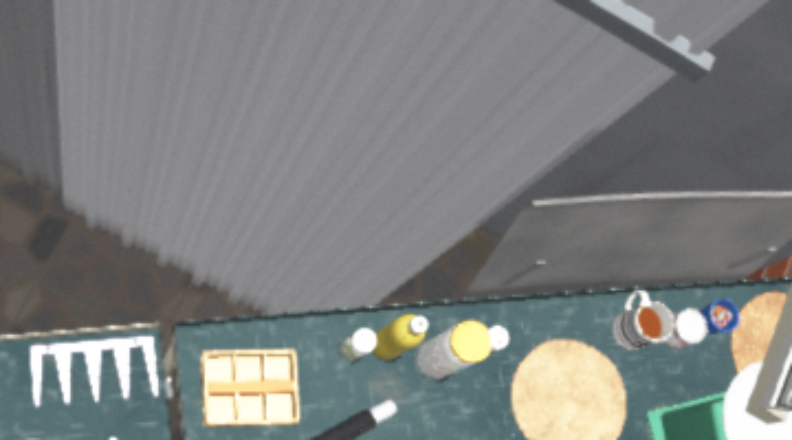

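```bash
python3 - <<'E'
from h import *
a=cv2.imread("pics/w3.png");cv2.imwrite("pics/w3c.png",cv2.resize(a[35:235,295:425],None,fx=3,fy=3,interpolation=cv2.INTER_CUBIC))
E
```

```text
(no output)
```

View pics/w3c.png

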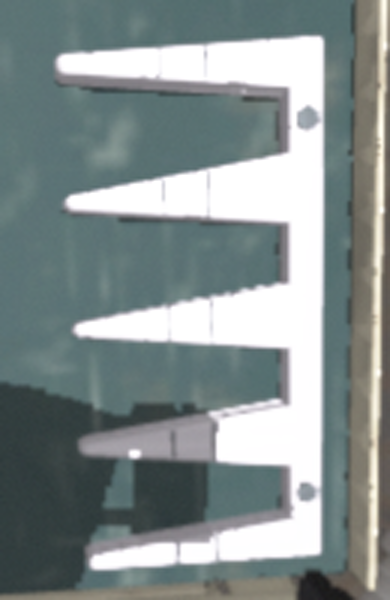

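```bash
python3 - <<'E'
from h import *
p=camera_params("wrist")
f=lambda l:np.array(l)/3.+np.array([295,35])
b=onz(p,f([(324,36),(321,554)]),22);t=onz(p,f([(54,65),(64,205),(73,330),(78,446),(87,560)]),22)
print(b,np.linalg.norm(b[0]-b[1]));print(t)
d=(b[0]-b[1])[:2];d/=np.linalg.norm(d);print("ydir",d,"yaw",np.degrees(np.arctan2(-d[0],d[1])))
x=np.array([d[1],-d[0]]);m=b.mean(0)[:2]
print("origin from back",m-124*x, "tips in frame",[( (q[:2]-(m-124*x))@x,(q[:2]-(m-124*x))@d) for q in t])
pt=camera_params("top")
def fc(l): return np.array(l)/3.8+np.array([215,140])
print("top cam",onz(pt,fc([(301,66),(512,48),(312,170),(362,163),(413,162),(464,157),(517,153)]),22))
E
```

```text
[[ 542.7   120.03   22.  ]
 [ 559.86 -128.37   22.  ]] 248.98604205853155
[[ 418.99  107.43   22.  ]
 [ 423.73   46.41   22.  ]
 [ 428.32  -12.23   22.  ]
 [ 431.14  -70.44   22.  ]
 [ 436.26 -131.46   22.  ]]
ydir [-0.07  1.  ] yaw 3.951099610609034
origin from back [427.57 -12.71] tips in frame [(np.float64(-0.28036218228002596), np.float64(120.44900190742749)), (np.float64(0.24209412686078124), np.float64(59.251572803977645)), (np.float64(0.772667022914016), np.float64(0.434957948474736)), (np.float64(-0.41548103348388166), np.float64(-57.83147402471816)), (np.float64(0.48550099281928283), np.float64(-119.06316575756719))]
top cam [[ 538.61  115.98   22.  ]
 [ 556.5  -133.45   22.  ]
 [ 414.72  104.39   22.  ]
 [ 421.99   45.92   22.  ]
 [ 422.17  -13.68   22.  ]
 [ 427.1   -73.49   22.  ]
 [ 430.84 -135.78   22.  ]]
```

{"op": "send_rows", "data": {"steps": [[[40,-5,0],[0,0,0],100],[[40,-5,0],[0,0,0],100],[[40,-5,0],[0,0,0],100],[[40,-5,0],[0,0,0],100],[[40,-5,0],[0,0,0],100],[[40,-5,0],[0,0,0],100],[[10,0,0],[0,0,0],100],[[0,0,0],[0.01,0.02,0],100]]}}

```text
t: 3.3
position: [398.0, 185.0, 265.0]
orientation: [[0.024, 1.0, 0.009], [0.999, -0.024, 0.033], [0.033, 0.008, -0.999]]
wrist_force: [-0.9, 0.3, -1.1]
finger_gap: 95.5
```

```bash
python3 - <<'E'
from h import *
s=state();p=camera_params("wrist");a=camera("wrist")
print(s["position"],s["orientation"],s["joint_pos"],p["eye"]);cv2.imwrite("pics/w4.png",a)
E
```

```text
[397.99 185.01 264.98] [[ 0.02  1.    0.01]
 [ 1.   -0.02  0.03]
 [ 0.03  0.01 -1.  ]] [ 0.29 -0.42  2.    0.03  1.54  0.31] [398.08 251.09 464.43]
```

View pics/w4.png

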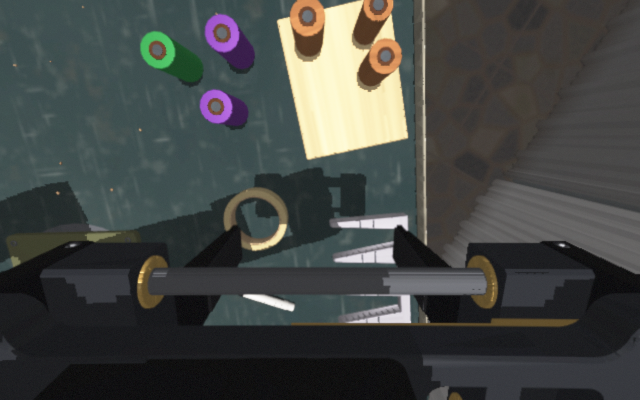

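{"op": "send_rows", "data": {"steps": [[[40,0,0],[0.009,-0.033,-0.09],100],[[40,0,0],[0,0,0],100],[[0,0,0],[0,0,0],100],[[0,0,0],[0,0,0],100]]}}

```text
t: 3.68
position: [404.1, 254.8, 265.3]
orientation: [[-0.047, 0.999, 0.001], [0.999, 0.047, -0.004], [-0.004, 0.001, -1.0]]
wrist_force: [0.2, -0.7, -0.3]
finger_gap: 95.2
```

```bash
python3 - <<'E'
from h import *
s=state();p=camera_params("wrist");a=camera("wrist")
print(s["position"],s["orientation"],s["joint_pos"],p["eye"]);cv2.imwrite("pics/w5.png",a)
E
```

```text
[404.1  254.76 265.3 ] [[-0.05  1.    0.  ]
 [ 1.    0.05 -0.  ]
 [-0.    0.   -1.  ]] [ 0.45 -0.3   1.92 -0.    1.53  0.41] [400.74 328.16 462.18]
```

View pics/w5.png

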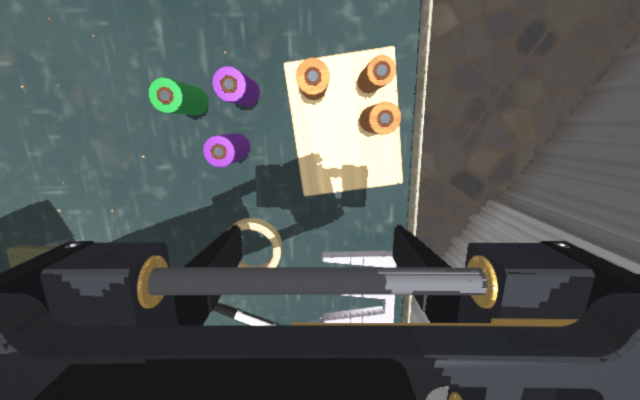

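Candidates are the brown rollers at (313,77), (381,70) and (385,118), standing on the board. The green one at (166,95) and the purple ones at (230,84) and (220,151) are look-alikes, so I leave those. Next I crop and measure the brown tops.

```bash
python3 - <<'E'
from h import *
a=cv2.imread("pics/w5.png");p=camera_params("wrist")
c=cv2.resize(a[30:210,270:420],None,fx=3,fy=3,interpolation=cv2.INTER_CUBIC);cv2.imwrite("pics/w5c.png",c)
b=onz(p,[(285,61),(393,46),(402,184),(304,196)],8);print(b,b.mean(0),np.linalg.norm(np.diff(b,axis=0),axis=1))
hsv=cv2.cvtColor(a,cv2.COLOR_BGR2HSV)
for u,v in [(313,77),(381,70),(385,118)]:
    print((u,v),[tuple(hsv[v,u+k]) for k in range(-22,23,2)])
    print(onz(p,[(u,v)],98))
E
```

```text
[[351.91 410.35   8.  ]
 [503.48 436.4    8.  ]
 [540.71 239.98   8.  ]
 [385.73 213.24   8.  ]] [445.46 324.99   8.  ] [153.79 199.91 157.28]
(313, 77) [(np.uint8(30), np.uint8(16), np.uint8(255)), (np.uint8(28), np.uint8(19), np.uint8(255)), (np.uint8(25), np.uint8(62), np.uint8(254)), (np.uint8(20), np.uint8(115), np.uint8(254)), (np.uint8(21), np.uint8(112), np.uint8(254)), (np.uint8(21), np.uint8(112), np.uint8(254)), (np.uint8(20), np.uint8(117), np.uint8(254)), (np.uint8(11), np.uint8(142), np.uint8(180)), (np.uint8(9), np.uint8(71), np.uint8(151)), (np.uint8(104), np.uint8(24), np.uint8(177)), (np.uint8(106), np.uint8(25), np.uint8(176)), (np.uint8(106), np.uint8(25), np.uint8(174)), (np.uint8(104), np.uint8(25), np.uint8(176)), (np.uint8(5), np.uint8(35), np.uint8(162)), (np.uint8(10), np.uint8(135), np.uint8(160)), (np.uint8(15), np.uint8(133), np.uint8(246)), (np.uint8(21), np.uint8(112), np.uint8(254)), (np.uint8(21), np.uint8(112), np.uint8(254)), (np.uint8(21), np.uint8(112), np.uint8(254)), (np.uint8(22), np.uint8(87), np.uint8(254)), (np.uint8(30), np.uint8(14), np.ui
[... 1601 characters left out ...]
(10), np.uint8(114), np.uint8(161)), (np.uint8(103), np.uint8(19), np.uint8(162)), (np.uint8(103), np.uint8(25), np.uint8(165)), (np.uint8(105), np.uint8(25), np.uint8(163)), (np.uint8(103), np.uint8(22), np.uint8(160)), (np.uint8(120), np.uint8(5), np.uint8(147)), (np.uint8(10), np.uint8(130), np.uint8(159)), (np.uint8(12), np.uint8(142), np.uint8(215)), (np.uint8(15), np.uint8(134), np.uint8(245)), (np.uint8(15), np.uint8(134), np.uint8(245)), (np.uint8(15), np.uint8(134), np.uint8(244)), (np.uint8(20), np.uint8(39), np.uint8(132)), (np.uint8(89), np.uint8(44), np.uint8(116)), (np.uint8(87), np.uint8(38), np.uint8(122)), (np.uint8(87), np.uint8(37), np.uint8(124))]
[[482.66 336.94  98.  ]]
```

View pics/w5c.png

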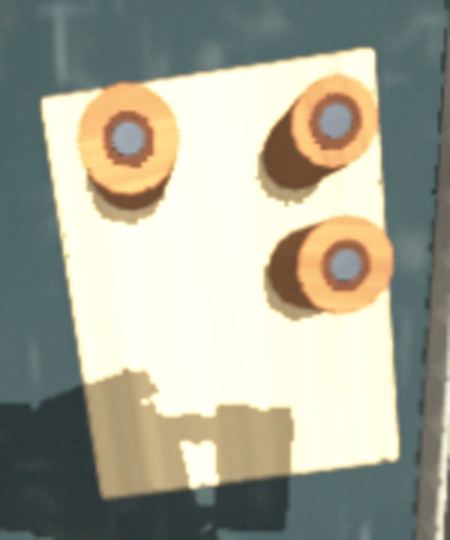

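```bash
cat >> h.py <<'E'
def go(x,y,z,yaw=None):
    s=state();R=s["orientation"];d=np.array([x,y,z])-s["position"]
    t=R.T@d
    out="t %.2f pos %s | shift %s | fix tilt rx %.3f ry %.3f"%(s["t"],np.round(s["position"],1),np.round(t,1),R[0,2],-R[1,2])
    cur=np.arctan2(R[1,0],R[0,0])
    out+=" yaw %.3f"%cur
    print(out,"F",s["wrist_force"],"gap %.1f"%s["finger_gap"])
G0=np.array([427.6,-12.4]);GY=0.069
gx=np.array([np.cos(GY),np.sin(GY)]);gy=np.array([-np.sin(GY),np.cos(GY)])
def slot(n,x): return G0+gx*x+gy*(90-60*(n-1))
E
python3 - <<'E'
from h import *
go(483,336.7,140)
for n in range(1,5):print(n,slot(n,0),slot(n,-30),slot(n,0+80))
E
```

```text
t 3.73 pos [404.1 254.5 265.2] | shift [ 79.   82.6 124.9] | fix tilt rx 0.001 ry 0.004 yaw 1.617 F [ 0.91 -0.49  1.01] gap 94.9
1 [421.39  77.39] [391.47  75.32] [501.2  82.9]
2 [425.53  17.53] [395.6   15.46] [505.34  23.04]
3 [429.67 -42.33] [399.74 -44.4 ] [509.48 -36.81]
4 [ 433.81 -102.19] [ 403.88 -104.25] [513.61 -96.67]
```

{"op": "send_rows", "data": {"steps": [[[20,20,30],[0,0,-0.02],70],[[20,20,30],[0,0,0],70],[[20,20,30],[0,0,0],70],[[16,21,30],[0,0,0],70],[[0,0,0],[0,0,0],70],[[0,0,0],[0,0,0],70]], "newtons": 15}}

```text
t: 4.23
position: [493.6, 324.2, 144.4]
orientation: [[-0.047, 0.999, 0.009], [0.999, 0.047, -0.003], [-0.004, 0.009, -1.0]]
wrist_force: [0.2, -0.3, 0.7]
finger_gap: 67.4
```

```bash
python3 - <<'E'
from h import *
go(483,336.7,62)
cv2.imwrite("pics/w6.png",camera("wrist"))
E
```

```text
t 4.23 pos [493.6 324.2 144.4] | shift [ 13.3 -10.7  82.3] | fix tilt rx 0.009 ry 0.003 yaw 1.618 F [ 0.19 -0.27  0.7 ] gap 67.4
```

View pics/w6.png

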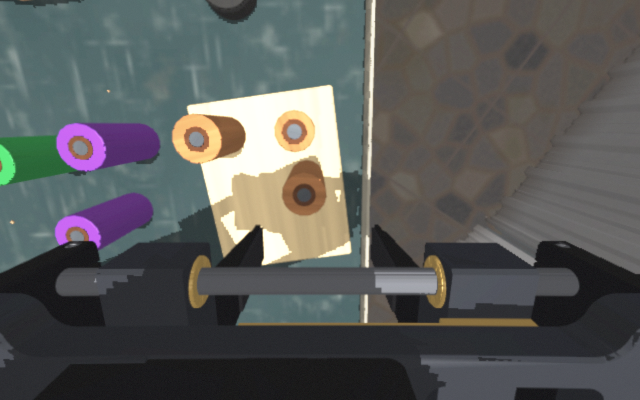

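```bash
python3 - <<'E'
from h import *
p=camera_params("wrist");q=onz(p,[(196,138),(294,131),(304,195)],98);print(q,p["eye"])
go(*q[2][:2],62)
E
```

```text
[[392.84 380.15  98.  ]
 [471.95 389.5   98.  ]
 [481.91 336.51  98.  ]] [488.06 396.82 340.62]
t 4.28 pos [492.9 323.5 143.7] | shift [ 13.8 -11.1  81.6] | fix tilt rx 0.008 ry 0.004 yaw 1.618 F [-0.61 -0.46 -0.96] gap 66.7
```

{"op": "send_rows", "data": {"steps": [[[10,-8,0],[0.008,0.004,-0.02],70],[[4,-3,0],[0,0,0],70],[[0,0,0],[0,0,0],70],[[0,0,0],[0,0,0],70]]}}

```text
t: 4.62
position: [482.1, 335.0, 150.0]
orientation: [[-0.064, 0.998, 0.007], [0.998, 0.064, 0.004], [0.004, 0.007, -1.0]]
wrist_force: [0.1, -0.2, -0.4]
finger_gap: 66.4
```

```bash
python3 -c "
from h import *
go(481.9,336.5,62)"
```

```text
t 4.62 pos [482.1 335.  150. ] | shift [ 1.2 -0.7 88. ] | fix tilt rx 0.007 ry -0.004 yaw 1.635 F [ 0.15 -0.19 -0.38] gap 66.4
```

{"op": "send_rows", "data": {"steps": [[[1,-1,20],[0.005,-0.003,0],70],[[0,0,20],[0,0,0],70],[[0,0,20],[0,0,0],70],[[0,0,15],[0,0,0],70],[[0,0,8],[0,0,0],70],[[0,0,0],[0,0,0],70],[[0,0,0],[0,0,0],70]]}}

```text
t: 5.2
position: [485.9, 340.0, 78.2]
orientation: [[-0.067, 0.997, 0.023], [0.998, 0.067, 0.012], [0.011, 0.024, -1.0]]
wrist_force: [-0.0, -0.3, 0.3]
finger_gap: 66.3
```

```bash
python3 -c "
from h import *
go(481.9,336.5,62)"
```

```text
t 5.20 pos [485.9 340.   78.2] | shift [-3.4 -4.6 16.1] | fix tilt rx 0.023 ry -0.012 yaw 1.638 F [-0.01 -0.28  0.27] gap 66.3
```

{"op": "send_rows", "data": {"steps": [[[-3,-4,8],[0.022,-0.012,0],70],[[0,0,6],[0,0,0],70],[[0,0,0],[0,0,0],70],[[0,0,0],[0,0,0],70]]}}

```text
t: 5.53
position: [484.2, 337.9, 67.3]
orientation: [[-0.067, 0.998, 0.006], [0.998, 0.067, 0.001], [0.001, 0.006, -1.0]]
wrist_force: [-0.5, 0.2, 0.4]
finger_gap: 66.9
```

```bash
python3 -c "
from h import *
go(481.9,336.5,62)"
```

```text
t 5.53 pos [484.2 337.9  67.3] | shift [-1.2 -2.4  5.3] | fix tilt rx 0.006 ry -0.001 yaw 1.638 F [-0.5   0.2   0.45] gap 66.9
```

{"op": "send_rows", "data": {"steps": [[[-1,-2,5],[0.005,0,0],70],[[0,0,0],[0,0,0],40],[[0,0,0],[0,0,0],30],[[0,0,0],[0,0,0],20],[[0,0,0],[0,0,0],20],[[0,0,0],[0,0,0],20],[[0,0,0],[0,0,0],20],[[0,0,0],[0,0,0],20]], "newtons": 20}}

```text
t: 6.2
position: [482.7, 336.9, 62.7]
orientation: [[-0.067, 0.998, 0.002], [0.998, 0.067, 0.001], [0.001, 0.002, -1.0]]
wrist_force: [0.4, 1.0, -0.4]
finger_gap: 38.5
```

{"op": "send_rows", "data": {"steps": [[[0,0,-15],[0,0,0],20],[[0,0,-20],[0,0,0],20],[[-20,-10,-20],[0,0,0],20],[[-35,-12,0],[0,0,0],20],[[-40,-12,0],[0,0,0],20],[[-40,-12,0],[0,0,0],20],[[-40,-12,0],[0,0,0],20],[[-40,-12,0],[0,0,0],20]]}}

```text
t: 6.87
position: [426.5, 118.1, 118.9]
orientation: [[-0.08, 0.997, 0.002], [0.997, 0.08, 0.001], [0.001, 0.002, -1.0]]
wrist_force: [1.7, 0.2, -1.6]
finger_gap: 38.4
```

```bash
python3 -c "
from h import *
go(*slot(1,-12),80)"
```

```text
t 6.87 pos [426.5 118.1 118.9] | shift [-40.1 -20.4  38.8] | fix tilt rx 0.002 ry -0.001 yaw 1.650 F [ 1.75  0.22 -1.63] gap 38.4
```

{"op": "send_rows", "data": {"steps": [[[-25,-15,0],[0,0,0],20],[[-12,-5,0],[0,0,0],20],[[0,0,0],[0,0,0.005],20],[[0,0,0],[0,0,0],20]]}}

```text
t: 7.2
position: [406.2, 72.1, 118.1]
orientation: [[-0.065, 0.998, 0.003], [0.998, 0.065, -0.001], [-0.001, 0.003, -1.0]]
wrist_force: [1.1, 0.2, -0.4]
finger_gap: 38.2
```

```bash
python3 -c "
from h import *
go(*slot(1,-12),57)"
```

```text
t 7.20 pos [406.2  72.1 118.1] | shift [ 4.3  3.3 61.1] | fix tilt rx 0.003 ry 0.001 yaw 1.636 F [ 1.09  0.24 -0.37] gap 38.2
```

{"op": "send_rows", "data": {"steps": [[[3,0,12],[0,0,0],20],[[1,0,15],[0,0,0],20],[[0,0,12],[0,0,0],20],[[0,0,8],[0,0,0],20],[[0,0,0],[0,0,0],20],[[0,0,0],[0,0,0],20]]}}

```text
t: 7.7
position: [407.1, 81.6, 66.6]
orientation: [[-0.071, 0.997, 0.002], [0.997, 0.071, 0.001], [0.001, 0.002, -1.0]]
wrist_force: [-0.1, -1.0, -1.7]
finger_gap: 38.2
```

```bash
python3 -c "
from h import *
go(*slot(1,-12),57)
a=camera('wrist');cv2.imwrite('pics/w7.png',a)"
```

```text
t 7.70 pos [407.1  81.6  66.6] | shift [-5.2  1.9  9.6] | fix tilt rx 0.002 ry -0.001 yaw 1.642 F [-0.11 -1.02 -1.7 ] gap 38.2
```

View pics/w7.png

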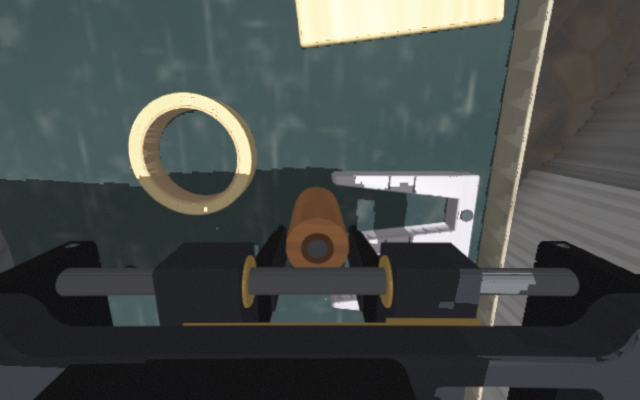

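```bash
python3 -c "
from h import *
p=camera_params('wrist')
q=onz(p,[(333,177),(480,175),(367,240),(333,305)],22)
for r in q: d=r[:2]-G0;print(r,d@gx,d@gy)
q=onz(p,[(317,248)],100);print(q)
a=cv2.imread('pics/w7.png');cv2.imwrite('pics/w7c.png',cv2.resize(a[150:320,260:500],None,fx=3.2,fy=3.2))"
```

```text
[418.83 112.02  22.  ] -0.17364963077512918 124.72543467274302
[541.41 122.24  22.  ] 122.81926288188053 126.47651242338809
[453.87  57.5   22.  ] 31.024606082832932 67.92577563979218
[429.2  -10.32  22.  ] 1.7439014445768533 1.9678219455939967
[[407.27  81.22 100.  ]]
```

View pics/w7c.png

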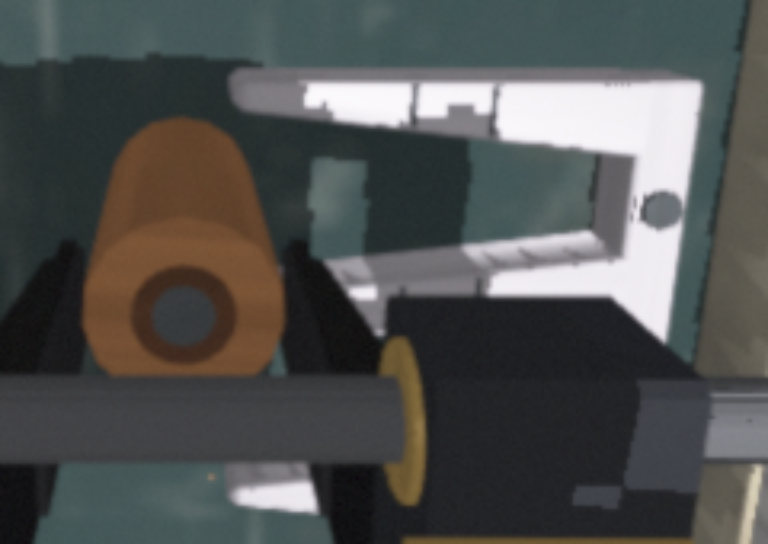

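{"op": "send_rows", "data": {"steps": [[[-4,0,3],[0,0,0],20],[[0,0,3],[0,0,0],20],[[0,0,0],[0,0,0],20],[[0,0,0],[0,0,0],20]]}}

```text
t: 8.08
position: [408.9, 77.9, 61.6]
orientation: [[-0.072, 0.997, 0.005], [0.997, 0.072, 0.002], [0.001, 0.005, -1.0]]
wrist_force: [-0.2, -0.2, -1.2]
finger_gap: 38.3
```

{"op": "send_rows", "data": {"steps": [[[0,0,4],[0.005,0,0],20],[[0,4,0],[0,0,0],20],[[0,4,0],[0,0,0],20],[[0,4,0],[0,0,0],20],[[0,4,0],[0,0,0],20]]}}

```text
t: 8.5
position: [426.8, 78.9, 58.3]
orientation: [[-0.071, 0.997, 0.002], [0.997, 0.071, 0.001], [0.001, 0.002, -1.0]]
wrist_force: [0.4, -0.3, -1.0]
finger_gap: 38.3
```

```bash
cat > s.py <<'E'
from h import *
import sys
s=state();d=s["position"][:2]-G0
n=int(sys.argv[1]);print("xl %.1f yl-err %.1f"%(d@gx,d@gy-(90-60*(n-1))));go(*slot(n,0),float(sys.argv[2]))
E
python3 s.py 1 56
```

```text
xl 5.5 yl-err 1.2
t 8.50 pos [426.8  78.9  58.3] | shift [-1.2 -5.5  2.2] | fix tilt rx 0.002 ry -0.001 yaw 1.642 F [ 0.43 -0.29 -1.05] gap 38.3
```

{"op": "send_rows", "data": {"steps": [[[-1,6,1],[0,0,0],20],[[0,6,0],[0,0,0],20],[[0,6,0],[0,0,0],20],[[0,6,0],[0,0,0],20],[[0,6,0],[0,0,0],20],[[0,6,0],[0,0,0],20],[[0,3,0],[0,0,0],20],[[0,2,0],[0,0,0],20]]}}

```text
t: 9.17
position: [473.9, 81.1, 57.4]
orientation: [[-0.071, 0.997, 0.003], [0.997, 0.071, 0.001], [0.001, 0.003, -1.0]]
wrist_force: [-0.2, -0.5, -0.5]
finger_gap: 38.4
```

```bash
python3 s.py 1 56
```

```text
xl 52.6 yl-err 0.1
t 9.17 pos [473.9  81.1  57.4] | shift [  0.  -52.6   1.3] | fix tilt rx 0.003 ry -0.001 yaw 1.642 F [-0.2  -0.46 -0.53] gap 38.4
```

{"op": "send_rows", "data": {"steps": [[[0,3,0],[0,0,0],20],[[0,3,0],[0,0,0],20],[[0,3,0],[0,0,0],20],[[0,3,0],[0,0,0],20],[[0,3,0],[0,0,0],20]]}}

```text
t: 9.58
position: [487.3, 82.5, 56.8]
orientation: [[-0.071, 0.997, -0.005], [0.997, 0.071, 0.002], [0.002, -0.005, -1.0]]
wrist_force: [-1.8, -0.7, 2.1]
finger_gap: 39.1
```

```bash
python3 s.py 1 56
```

```text
xl 66.1 yl-err 0.6
t 9.58 pos [487.3  82.5  56.8] | shift [ -0.4 -66.1   1.1] | fix tilt rx -0.005 ry -0.002 yaw 1.642 F [-1.82 -0.68  2.11] gap 39.1
```

```bash
python3 -c "
from h import *
a=camera('wrist');cv2.imwrite('pics/w8.png',cv2.resize(a[130:330,230:530],None,fx=2.6,fy=2.6,interpolation=cv2.INTER_CUBIC))"; python3 s.py 1 56
```

```text
xl 67.0 yl-err 0.6
t 9.63 pos [488.2  82.6  57. ] | shift [ -0.4 -67.    1.2] | fix tilt rx -0.003 ry -0.002 yaw 1.642 F [-0.02 -0.27  0.27] gap 39.2
```

View pics/w8.png

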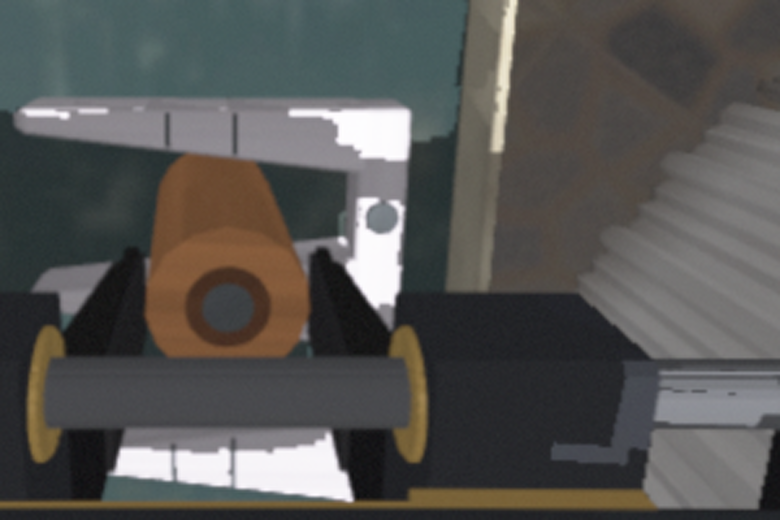

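{"op": "send_rows", "data": {"steps": [[[0,-3,1],[0,0,0],20],[[0,0,1],[0,0,0],20],[[0,0,0],[0,0,0],20]], "newtons": 6}}

```text
t: 9.88
position: [486.7, 82.5, 56.3]
orientation: [[-0.071, 0.997, 0.0], [0.997, 0.071, 0.002], [0.002, 0.0, -1.0]]
wrist_force: [-1.9, 0.0, -0.0]
finger_gap: 38.7
```

```bash
python3 s.py 1 56
```

```text
xl 65.5 yl-err 0.6
t 9.88 pos [486.7  82.5  56.3] | shift [ -0.4 -65.5   0.3] | fix tilt rx 0.000 ry -0.002 yaw 1.642 F [-1.85  0.01 -0.03] gap 38.7
```

Now I open to about 52 mm and look.

{"op": "send_rows", "data": {"steps": [[[0,0,0],[0,0,0],55],[[0,0,0],[0,0,0],55],[[0,0,0],[0,0,0],55],[[0,0,0],[0,0,0],55]]}}

```text
t: 10.22
position: [487.4, 82.2, 56.3]
orientation: [[-0.071, 0.997, 0.003], [0.997, 0.071, 0.002], [0.001, 0.004, -1.0]]
wrist_force: [-0.6, -0.1, 0.1]
finger_gap: 52.2
```

```bash
python3 s.py 1 56; python3 -c "
from h import *
a=camera('wrist');cv2.imwrite('pics/w9.png',cv2.resize(a[130:330,230:530],None,fx=2.6,fy=2.6,interpolation=cv2.INTER_CUBIC))"
```

```text
xl 66.2 yl-err 0.3
t 10.22 pos [487.4  82.2  56.3] | shift [ -0.1 -66.2   0.1] | fix tilt rx 0.003 ry -0.002 yaw 1.642 F [-0.57 -0.06  0.09] gap 52.2
```

View pics/w9.png

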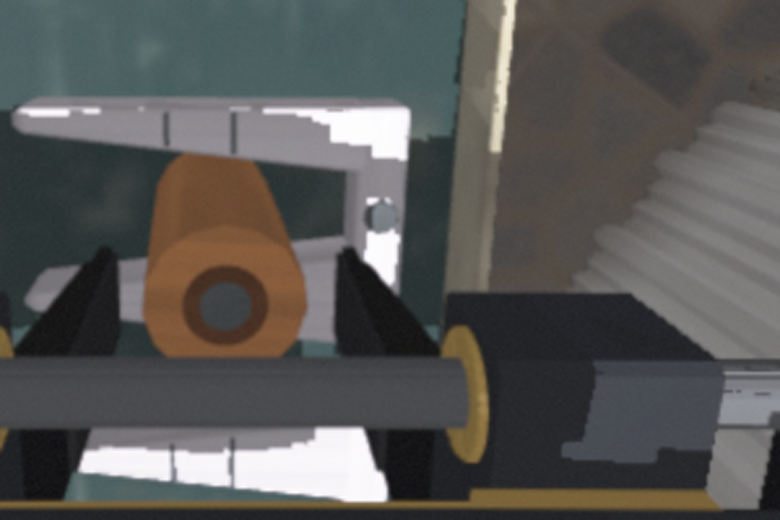

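```bash
python3 -c "
from h import *
p=camera_params('wrist')
for z in (90,92):
  r=onz(p,[(317.3,247.7)],z)[0];d=r[:2]-G0;print(r,d@gx,d@gy-90)
r=onz(p,[(317.3,247.7)],0)
print(proj(p,[*slot(1,61),90]))
q=onz(p,[(230+411/2.6,130+107/2.6)],22);d=q[0][:2]-G0;print(q,d@gx,d@gy)
"
```

```text
[487.79  82.23  90.  ] 66.57183997319387 0.2564747282839335
[487.72  83.11  92.  ] 66.55907464943091 1.1410225390814333
[[308.12 248.09]]
[[542.18 122.31  22.  ]] 123.591323497036 126.48626566803861
```

```bash
python3 -c "
from h import *
p=camera_params('wrist')
for x in (487.8,483):
  q=proj(p,[[x,82.2,z] for z in (0,22,45,67,90)]);print((q-[230,130])*2.6)
"
```

```text
[[225.63 200.32]
 [225.88 219.16]
 [226.18 242.76]
 [226.54 270.28]
 [227.01 306.15]]
[[211.9  199.4 ]
 [210.94 218.17]
 [209.73 241.67]
 [208.33 269.09]
 [206.5  304.83]]
```

{"op": "send_rows", "data": {"steps": [[[0,-4,0],[0,0,0],45],[[0,-2,0],[0,0,0],35],[[0,-2,0],[0,0,0],35],[[0,0,0],[0,0,0],35],[[0,0,0],[0,0,0],35]], "newtons": 8}}

```text
t: 10.68
position: [478.2, 81.5, 55.8]
orientation: [[-0.071, 0.997, 0.003], [0.997, 0.071, 0.002], [0.001, 0.003, -1.0]]
wrist_force: [0.5, 0.1, -1.0]
finger_gap: 38.7
```

```bash
python3 s.py 1 56
```

```text
xl 57.0 yl-err 0.2
t 10.68 pos [478.2  81.5  55.8] | shift [ -0.1 -57.   -0.3] | fix tilt rx 0.003 ry -0.002 yaw 1.642 F [ 0.52  0.09 -1.02] gap 38.7
```

{"op": "send_rows", "data": {"steps": [[[0,0,0],[0,0,0],60],[[0,0,0],[0,0,0],60],[[0,2,8],[0,0,0],60],[[0,0,8],[0,0,0],60],[[0,0,6],[0,0,0],60],[[0,0,0],[0,0,0],60],[[0,0,0],[0,0,0],60]], "newtons": 8}}

```text
t: 11.27
position: [480.6, 81.7, 31.3]
orientation: [[-0.071, 0.997, 0.003], [0.997, 0.071, 0.002], [0.001, 0.003, -1.0]]
wrist_force: [0.0, -0.4, 0.3]
finger_gap: 56.9
```

```bash
python3 s.py 1 32; python3 -c "
from h import *
a=camera('wrist');p=camera_params('wrist');cv2.imwrite('pics/w10.png',cv2.resize(a[130:330,230:530],None,fx=2.6,fy=2.6,interpolation=cv2.INTER_CUBIC))
q=proj(p,[[*slot(1,60),z] for z in (0,22,45,67,90)]);print((q-[230,130])*2.6)
"
```

```text
xl 59.4 yl-err 0.3
t 11.27 pos [480.6  81.7  31.3] | shift [ -0.1 -59.4  -0.9] | fix tilt rx 0.003 ry -0.002 yaw 1.642 F [ 0.01 -0.42  0.28] gap 56.9
[[227.46 222.61]
 [227.85 245.74]
 [228.36 275.31]
 [228.96 310.65]
 [229.77 358.21]]
```

View pics/w10.png

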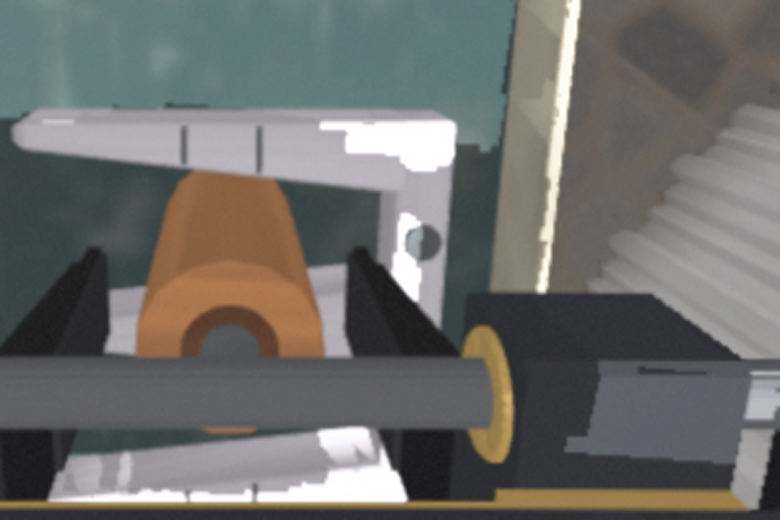

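{"op": "send_rows", "data": {"steps": [[[0,1,0],[0,0,0],45],[[0,0,0],[0,0,0],35],[[0,0,0],[0,0,0],35],[[0,0,0],[0,0,0],35],[[0,2,0],[0,0,0],35],[[0,2,0],[0,0,0],35]], "newtons": 10}}

```text
t: 11.82
position: [483.7, 82.0, 31.4]
orientation: [[-0.071, 0.997, -0.002], [0.997, 0.072, 0.001], [0.001, -0.002, -1.0]]
wrist_force: [-8.2, -0.2, 8.0]
finger_gap: 39.1
```

```bash
python3 s.py 1 32
```

```text
xl 62.5 yl-err 0.3
t 11.82 pos [483.7  82.   31.4] | shift [ -0.1 -62.5  -0.5] | fix tilt rx -0.002 ry -0.001 yaw 1.642 F [-8.17 -0.21  7.96] gap 39.1
```

{"op": "send_rows", "data": {"steps": [[[0,-1,0],[0,0,0],65],[[0,0,0],[0,0,0],65],[[0,0,-10],[0,0,0],70],[[0,0,-25],[0,0,0],70],[[0,0,-35],[0,0,0],70],[[15,-5,-35],[0,0,0],70],[[40,-12,-15],[0,0,0],70],[[40,-12,0],[0,0,0],70]]}}

```text
t: 12.48
position: [450.4, 170.8, 159.0]
orientation: [[-0.06, 0.998, 0.002], [0.998, 0.06, 0.002], [0.002, 0.002, -1.0]]
wrist_force: [0.3, 1.6, -1.5]
finger_gap: 66.7
```

{"op": "send_rows", "data": {"steps": [[[40,-12,0],[0,0,0],70],[[40,-12,0],[0,0,0],70],[[40,-12,0],[0,0,0],70],[[40,-8,0],[0,0,0],70],[[20,0,0],[0,0,0],70],[[0,0,0],[0,0,0],70],[[0,0,0],[0,0,0],70]]}}

```text
t: 13.07
position: [395.9, 359.3, 173.1]
orientation: [[-0.066, 0.998, 0.023], [0.998, 0.066, 0.016], [0.014, 0.024, -1.0]]
wrist_force: [-0.4, 0.4, -0.4]
finger_gap: 66.7
```

```bash
python3 -c "
from h import *
go(393.3,379.5,62)
a=camera('wrist');cv2.imwrite('pics/w11.png',a)"
```

```text
t 13.07 pos [395.9 359.3 173.1] | shift [ 18.8  -4.  111.3] | fix tilt rx 0.023 ry -0.016 yaw 1.637 F [-0.39  0.41 -0.41] gap 66.7
```

View pics/w11.png

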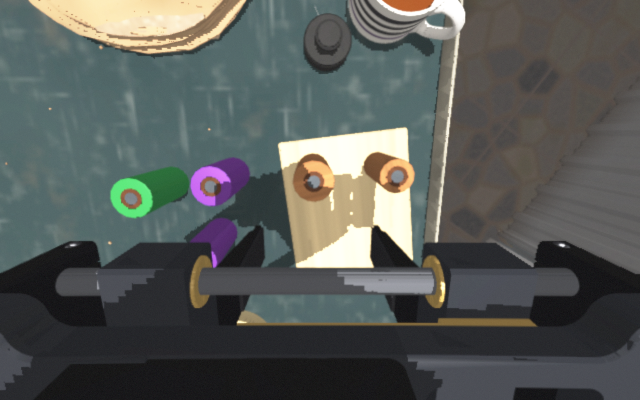

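```bash
python3 -c "
from h import *
p=camera_params('wrist');q=onz(p,[(313.5,181),(397,176)],98);print(q,onz(p,[(213,188)],90))
"
```

```text
[[393.75 380.1   98.  ]
 [472.96 389.7   98.  ]] [[296.51 365.83  90.  ]]
```

{"op": "send_rows", "data": {"steps": [[[12,-3,10],[0.022,-0.016,0],70],[[6,-1,20],[0,0,0],70],[[0,0,20],[0,0,0],70],[[0,0,0],[0,0,0],70],[[0,0,0],[0,0,0],70]]}}

```text
t: 13.53
position: [395.7, 372.2, 125.5]
orientation: [[-0.057, 0.998, 0.007], [0.998, 0.057, -0.0], [-0.001, 0.007, -1.0]]
wrist_force: [0.4, -1.0, 0.8]
finger_gap: 66.6
```

```bash
python3 -c "
from h import *
go(393.3,379.5,62)"
```

```text
t 13.53 pos [395.7 372.2 125.5] | shift [ 7.5 -2.4 63.5] | fix tilt rx 0.007 ry 0.000 yaw 1.628 F [ 0.44 -0.98  0.81] gap 66.6
```

{"op": "send_rows", "data": {"steps": [[[6,-2,8],[0.005,0,-0.01],70],[[1,0,15],[0,0,0],70],[[0,0,15],[0,0,0],70],[[0,0,12],[0,0,0],70],[[0,0,5],[0,0,0],70],[[0,0,0],[0,0,0],70],[[0,0,0],[0,0,0],70]]}}

```text
t: 14.12
position: [398.3, 378.8, 74.0]
orientation: [[-0.062, 0.998, 0.009], [0.998, 0.062, 0.006], [0.005, 0.009, -1.0]]
wrist_force: [-0.4, 0.5, 0.2]
finger_gap: 66.4
```

```bash
python3 -c "
from h import *
go(393.6,379.8,62)"
```

```text
t 14.12 pos [398.3 378.8  74. ] | shift [ 1.2 -4.8 12. ] | fix tilt rx 0.009 ry -0.006 yaw 1.633 F [-0.44  0.48  0.17] gap 66.4
```

{"op": "send_rows", "data": {"steps": [[[1,-4,6],[0.009,-0.006,0],70],[[0,0,4],[0,0,0],70],[[0,0,2],[0,0,0],70],[[0,0,0],[0,0,0],45],[[0,0,0],[0,0,0],30],[[0,0,0],[0,0,0],25],[[0,0,0],[0,0,0],25],[[0,0,0],[0,0,0],25]], "newtons": 20}}

```text
t: 14.78
position: [395.4, 381.3, 64.0]
orientation: [[-0.062, 0.998, 0.003], [0.998, 0.062, 0.002], [0.002, 0.003, -1.0]]
wrist_force: [-0.7, 0.6, -1.1]
finger_gap: 39.6
```

{"op": "send_rows", "data": {"steps": [[[0,0,-15],[0,0,0],25],[[0,0,-20],[0,0,0],25],[[-20,0,-20],[0,0,0],25],[[-38,-1,0],[0,0,0],25],[[-40,-1,0],[0,0,0],25],[[-40,-1,0],[0,0,0],25],[[-40,-1,0],[0,0,0],25],[[-40,-1,0],[0,0,0],25]]}}

```text
t: 15.45
position: [403.7, 161.2, 120.9]
orientation: [[-0.076, 0.997, 0.004], [0.997, 0.076, 0.002], [0.002, 0.004, -1.0]]
wrist_force: [1.4, -0.3, -1.9]
finger_gap: 39.7
```

{"op": "send_rows", "data": {"steps": [[[-40,-1,0],[0,0,0],25],[[-40,-1,0],[0,0,0],25],[[-30,-1,0],[0,0,0],25],[[0,0,0],[0,0,0],25],[[0,0,0],[0,0,0],25]]}}

```text
t: 15.87
position: [407.6, 39.8, 120.9]
orientation: [[-0.067, 0.998, 0.008], [0.998, 0.067, -0.001], [-0.001, 0.008, -1.0]]
wrist_force: [1.4, 0.9, -1.5]
finger_gap: 39.8
```

```bash
python3 -c "
from h import *
go(*slot(2,-15),70)"
```

```text
t 15.87 pos [407.6  39.8 120.9] | shift [-23.4   1.   50.9] | fix tilt rx 0.008 ry 0.001 yaw 1.638 F [ 1.38  0.92 -1.49] gap 39.8
```

{"op": "send_rows", "data": {"steps": [[[-15,0,8],[0.008,0,0],25],[[-6,0,12],[0,0,0],25],[[0,0,12],[0,0,0],25],[[0,0,8],[0,0,0],25],[[0,0,0],[0,0,0],25],[[0,0,0],[0,0,0],25]]}}

```text
t: 16.37
position: [408.8, 22.0, 77.6]
orientation: [[-0.071, 0.997, -0.001], [0.997, 0.071, 0.001], [0.001, -0.001, -1.0]]
wrist_force: [-0.5, -0.4, -1.7]
finger_gap: 39.9
```

```bash
python3 s.py 2 58
```

```text
xl -16.4 yl-err 5.6
t 16.37 pos [408.8  22.   77.6] | shift [-5.7 16.4 19.6] | fix tilt rx -0.001 ry -0.001 yaw 1.642 F [-0.52 -0.42 -1.71] gap 39.9
```

{"op": "send_rows", "data": {"steps": [[[-4,0,7],[0,0,0],25],[[-1,0,6],[0,0,0],25],[[0,0,4],[0,0,0],25],[[0,0,2],[0,0,0],25],[[0,0,0],[0,0,0],25]]}}

```text
t: 16.78
position: [409.7, 18.3, 57.3]
orientation: [[-0.074, 0.997, 0.0], [0.997, 0.074, 0.002], [0.002, 0.0, -1.0]]
wrist_force: [-0.2, 0.2, -1.4]
finger_gap: 39.7
```

```bash
python3 s.py 2 57.5
```

```text
xl -15.8 yl-err 1.9
t 16.78 pos [409.7  18.3  57.3] | shift [-1.9 15.8 -0.2] | fix tilt rx 0.000 ry -0.002 yaw 1.645 F [-0.19  0.25 -1.44] gap 39.7
```

{"op": "send_rows", "data": {"steps": [[[-1,5,0],[0,0,0],25],[[-1,8,0],[0,0,0],25],[[0,8,0],[0,0,0],25],[[0,8,0],[0,0,0],25],[[0,8,0],[0,0,0],25],[[0,8,0],[0,0,0],25],[[0,5,0],[0,0,0],25],[[0,0,0],[0,0,0],25]]}}

```text
t: 17.45
position: [467.1, 20.4, 58.6]
orientation: [[-0.073, 0.997, 0.003], [0.997, 0.073, 0.003], [0.002, 0.003, -1.0]]
wrist_force: [-0.7, 0.7, -1.6]
finger_gap: 39.7
```

```bash
python3 s.py 2 57.5
```

```text
xl 41.7 yl-err 0.0
t 17.45 pos [467.1  20.4  58.6] | shift [  0.2 -41.7   1. ] | fix tilt rx 0.003 ry -0.003 yaw 1.644 F [-0.71  0.7  -1.57] gap 39.7
```

Set it down (1–2 mm), release, regrip low, then push until it wedges.

{"op": "send_rows", "data": {"steps": [[[0,0,2],[0,-0.003,0],25],[[0,0,1],[0,0,0],25],[[0,0,0],[0,0,0],60],[[0,0,0],[0,0,0],60],[[0,0,8],[0,0,0],60],[[0,0,8],[0,0,0],60],[[0,0,7],[0,0,0],60],[[0,0,0],[0,0,0],60]], "newtons": 10}}

```text
t: 18.12
position: [467.9, 20.0, 31.2]
orientation: [[-0.074, 0.997, 0.006], [0.997, 0.074, -0.002], [-0.002, 0.005, -1.0]]
wrist_force: [-0.2, -0.1, 0.6]
finger_gap: 56.9
```

{"op": "send_rows", "data": {"steps": [[[0,0,0],[0,0,0],40],[[0,0,0],[0,0,0],30],[[0,0,0],[0,0,0],30],[[0,0,0],[0,0,0],30],[[0,3,0],[0,0,0],30],[[0,3,0],[0,0,0],30],[[0,2,0],[0,0,0],30]]}}

```text
t: 18.7
position: [474.6, 20.9, 29.7]
orientation: [[-0.074, 0.997, 0.002], [0.997, 0.074, -0.001], [-0.001, 0.002, -1.0]]
wrist_force: [-0.5, 0.7, -1.7]
finger_gap: 40.8
```

```bash
python3 s.py 2 32
```

```text
xl 49.2 yl-err 0.0
t 18.70 pos [474.6  20.9  29.7] | shift [  0.2 -49.2  -2.4] | fix tilt rx 0.002 ry 0.001 yaw 1.644 F [-0.47  0.72 -1.68] gap 40.8
```

{"op": "send_rows", "data": {"steps": [[[0,2,-1],[0,0,0],30],[[0,2,0],[0,0,0],30],[[0,2,0],[0,0,0],30]]}}

```text
t: 18.95
position: [480.9, 21.9, 30.4]
orientation: [[-0.073, 0.997, 0.001], [0.997, 0.073, -0.0], [-0.0, 0.001, -1.0]]
wrist_force: [-1.0, 0.6, -0.8]
finger_gap: 40.4
```

```bash
python3 s.py 2 32
```

```text
xl 55.6 yl-err 0.5
t 18.95 pos [480.9  21.9  30.4] | shift [ -0.3 -55.6  -1.6] | fix tilt rx 0.001 ry 0.000 yaw 1.644 F [-1.01  0.59 -0.81] gap 40.4
```

{"op": "send_rows", "data": {"steps": [[[0,2,0],[0,0,0],30],[[0,2,0],[0,0,0],30]]}}

```text
t: 19.12
position: [482.4, 22.4, 30.0]
orientation: [[-0.074, 0.997, -0.008], [0.997, 0.074, 0.0], [0.001, -0.007, -1.0]]
wrist_force: [-7.7, -0.3, 5.1]
finger_gap: 40.5
```

```bash
python3 s.py 2 32
```

```text
xl 57.0 yl-err 1.0
t 19.12 pos [482.4  22.4  30. ] | shift [ -0.7 -57.1  -1.6] | fix tilt rx -0.008 ry -0.000 yaw 1.644 F [-7.71 -0.26  5.09] gap 40.5
```

{"op": "send_rows", "data": {"steps": [[[0,-1,0],[0,0,0],65],[[0,0,0],[0,0,0],65],[[0,0,-10],[0.005,0,0],70],[[0,0,-25],[0,0,0],70],[[0,0,-35],[0,0,0],70],[[15,0,-35],[0,0,0],70],[[40,2,-15],[0,0,0],70],[[40,2,0],[0,0,0],70]]}}

```text
t: 19.78
position: [483.5, 114.1, 159.1]
orientation: [[-0.063, 0.998, -0.005], [0.998, 0.063, -0.002], [-0.002, -0.005, -1.0]]
wrist_force: [0.4, 0.3, 0.8]
finger_gap: 66.3
```

{"op": "send_rows", "data": {"steps": [[[40,2,0],[0,0,0],70],[[40,2,0],[0,0,0],70],[[40,2,0],[0,0,0],70],[[40,2,0],[0,0,0],70],[[40,2,0],[0,0,0],70],[[30,2,0],[0,0,0],70],[[0,0,0],[0,0,0],70],[[0,0,0],[0,0,0],70]]}}

```text
t: 20.45
position: [487.2, 362.8, 176.6]
orientation: [[-0.068, 0.997, 0.025], [0.998, 0.068, 0.01], [0.008, 0.026, -1.0]]
wrist_force: [-0.3, 0.2, 0.7]
finger_gap: 66.8
```

```bash
python3 -c "
from h import *
go(472.5,389.6,62)
a=camera('wrist');cv2.imwrite('pics/w12.png',a)"
```

```text
t 20.45 pos [487.2 362.8 176.6] | shift [ 26.9 -15.8 114.4] | fix tilt rx 0.025 ry -0.010 yaw 1.639 F [-0.31  0.18  0.65] gap 66.8
```

View pics/w12.png

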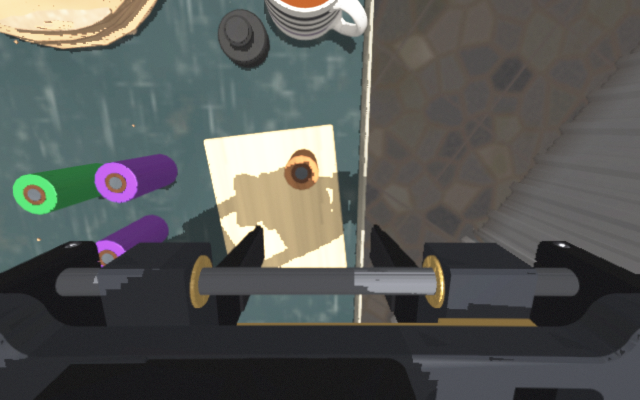

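{"op": "send_rows", "data": {"steps": [[[15,-10,10],[0.024,-0.01,0],70],[[10,-5,20],[0,0,0],70],[[2,0,20],[0,0,0],70],[[0,0,0],[0,0,0],70],[[0,0,0],[0,0,0],70]]}}

```text
t: 20.92
position: [474.5, 384.9, 130.3]
orientation: [[-0.06, 0.998, 0.009], [0.998, 0.06, 0.001], [0.0, 0.009, -1.0]]
wrist_force: [-0.1, -1.1, 0.4]
finger_gap: 66.9
```

```bash
python3 -c "
from h import *
go(472.5,389.6,62)"
```

```text
t 20.92 pos [474.5 384.9 130.3] | shift [ 4.8 -2.3 68.3] | fix tilt rx 0.009 ry -0.001 yaw 1.631 F [-0.05 -1.06  0.42] gap 66.9
```

{"op": "send_rows", "data": {"steps": [[[3,-3,10],[0.008,0,-0.01],70],[[0,0,15],[0,0,0],70],[[0,0,15],[0,0,0],70],[[0,0,12],[0,0,0],70],[[0,0,5],[0,0,0],70],[[0,0,0],[0,0,0],70],[[0,0,0],[0,0,0],70]]}}

```text
t: 21.5
position: [476.2, 385.6, 77.0]
orientation: [[-0.066, 0.998, 0.008], [0.998, 0.066, 0.005], [0.005, 0.008, -1.0]]
wrist_force: [-0.3, 0.2, 0.2]
finger_gap: 66.5
```

```bash
python3 -c "
from h import *
go(472.5,389.6,62)"
```

```text
t 21.50 pos [476.2 385.6  77. ] | shift [ 4.2 -3.6 15. ] | fix tilt rx 0.008 ry -0.005 yaw 1.637 F [-0.33  0.21  0.2 ] gap 66.5
```

{"op": "send_rows", "data": {"steps": [[[4,-3,7],[0.008,-0.005,0],70],[[0,0,5],[0,0,0],70],[[0,0,3],[0,0,0],70],[[0,0,0],[0,0,0],45],[[0,0,0],[0,0,0],30],[[0,0,0],[0,0,0],20],[[0,0,0],[0,0,0],20],[[0,0,0],[0,0,0],20]], "newtons": 20}}

```text
t: 22.17
position: [474.4, 391.2, 63.7]
orientation: [[-0.066, 0.998, 0.003], [0.998, 0.066, 0.002], [0.002, 0.003, -1.0]]
wrist_force: [1.2, 0.4, -0.1]
finger_gap: 38.8
```

{"op": "send_rows", "data": {"steps": [[[0,0,0],[0,0,0],20],[[0,0,0],[0,0,0],20],[[0,0,0],[0,0,0],20]]}}

```text
t: 22.42
position: [474.4, 391.3, 63.9]
orientation: [[-0.066, 0.998, 0.003], [0.998, 0.066, 0.002], [0.002, 0.004, -1.0]]
wrist_force: [-0.7, 0.5, -0.7]
finger_gap: 33.4
```

{"op": "send_rows", "data": {"steps": [[[0,0,-15],[0,0,0],20],[[0,0,-20],[0,0,0],20],[[-20,-6,-20],[0,0,0],20],[[-38,-9,0],[0,0,0],20],[[-40,-9,0],[0,0,0],20],[[-40,-9,0],[0,0,0],20],[[-40,-9,0],[0,0,0],20],[[-40,-9,0],[0,0,0],20]]}}

```text
t: 23.08
position: [437.6, 169.2, 120.7]
orientation: [[-0.078, 0.997, 0.006], [0.997, 0.078, 0.003], [0.002, 0.006, -1.0]]
wrist_force: [0.4, -0.4, -0.5]
finger_gap: 33.0
```

{"op": "send_rows", "data": {"steps": [[[-40,-9,0],[0,0,0],20],[[-40,-9,0],[0,0,0],20],[[-40,-9,0],[0,0,0],20],[[-40,-3,0],[0,0,0],20],[[-10,0,0],[0,0,0],20],[[0,0,0],[0,0,0],20],[[0,0,0],[0,0,0],20]]}}

```text
t: 23.67
position: [417.3, -13.3, 121.0]
orientation: [[-0.069, 0.998, 0.011], [0.998, 0.069, 0.0], [-0.001, 0.011, -1.0]]
wrist_force: [0.6, 0.2, -1.1]
finger_gap: 32.8
```

```bash
python3 -c "
from h import *
go(*slot(3,-15),70)"
```

```text
t 23.67 pos [417.3 -13.3 121. ] | shift [-29.8  -5.2  50.9] | fix tilt rx 0.011 ry -0.000 yaw 1.640 F [ 0.57  0.23 -1.07] gap 32.8
```

{"op": "send_rows", "data": {"steps": [[[-18,-4,6],[0.01,0,0],20],[[-9,-1,12],[0,0,0],20],[[0,0,12],[0,0,0],20],[[0,0,8],[0,0,0],20],[[0,0,0],[0,0,0],20],[[0,0,0],[0,0,0],20]]}}

```text
t: 24.17
position: [414.9, -36.2, 79.9]
orientation: [[-0.076, 0.997, 0.001], [0.997, 0.076, 0.002], [0.002, 0.002, -1.0]]
wrist_force: [-0.1, -0.5, -0.0]
finger_gap: 33.2
```

```bash
python3 s.py 3 57
```

```text
xl -14.3 yl-err 7.2
t 24.17 pos [414.9 -36.2  79.9] | shift [-7.3 14.2 22.9] | fix tilt rx 0.001 ry -0.002 yaw 1.647 F [-0.13 -0.48 -0.03] gap 33.2
```

{"op": "send_rows", "data": {"steps": [[[-6,0,7],[0,0,0.005],20],[[-2,0,7],[0,0,0],20],[[0,0,5],[0,0,0],20],[[0,0,2],[0,0,0],20],[[0,0,0],[0,0,0],20]]}}

```text
t: 24.58
position: [416.3, -43.3, 57.2]
orientation: [[-0.074, 0.997, 0.002], [0.997, 0.074, 0.002], [0.002, 0.003, -1.0]]
wrist_force: [-0.9, 0.7, -0.5]
finger_gap: 33.0
```

```bash
python3 s.py 3 57
```

```text
xl -13.4 yl-err -0.1
t 24.58 pos [416.3 -43.3  57.2] | shift [ 0.  13.4  0.2] | fix tilt rx 0.002 ry -0.002 yaw 1.645 F [-0.86  0.7  -0.47] gap 33.0
```

{"op": "send_rows", "data": {"steps": [[[0,6,0],[0,0,0],20],[[0,10,0],[0,0,0],20],[[0,12,0],[0,0,0],20],[[0,12,0],[0,0,0],20],[[0,12,0],[0,0,0],20],[[0,12,0],[0,0,0],20],[[0,8,0],[0,0,0],20],[[0,0,0],[0,0,0],20]]}}

```text
t: 25.25
position: [495.5, -37.9, 59.2]
orientation: [[-0.073, 0.997, 0.008], [0.997, 0.073, 0.002], [0.001, 0.008, -1.0]]
wrist_force: [-0.3, -0.2, -1.1]
finger_gap: 33.0
```

```bash
python3 s.py 3 57
```

```text
xl 66.0 yl-err -0.1
t 25.25 pos [495.5 -37.9  59.2] | shift [  0.4 -66.    1.7] | fix tilt rx 0.008 ry -0.002 yaw 1.643 F [-0.27 -0.21 -1.06] gap 33.0
```

{"op": "send_rows", "data": {"steps": [[[0,0,2],[0.006,-0.002,0],20],[[0,0,1],[0,0,0],20],[[0,0,0],[0,0,0],55],[[0,0,0],[0,0,0],55],[[0,0,8],[0,0,0],55],[[0,0,8],[0,0,0],55],[[0,0,7],[0,0,0],55],[[0,0,0],[0,0,0],55]], "newtons": 10}}

```text
t: 25.92
position: [494.5, -38.1, 31.3]
orientation: [[-0.072, 0.997, 0.002], [0.997, 0.072, -0.001], [-0.001, 0.002, -1.0]]
wrist_force: [-0.2, 0.5, -0.2]
finger_gap: 52.3
```

{"op": "send_rows", "data": {"steps": [[[0,0,0],[0,0,0],35],[[0,0,0],[0,0,0],25],[[0,0,0],[0,0,0],25],[[0,0,0],[0,0,0],25],[[0,3,0],[0,0,0],25],[[0,3,0],[0,0,0],25],[[0,2,0],[0,0,0],25],[[0,2,0],[0,0,0],25]]}}

```text
t: 26.58
position: [503.5, -36.5, 29.9]
orientation: [[-0.072, 0.997, -0.002], [0.997, 0.072, 0.001], [0.001, -0.002, -1.0]]
wrist_force: [-1.8, 1.4, 0.1]
finger_gap: 33.5
```

```bash
python3 s.py 3 32
```

```text
xl 74.0 yl-err 0.7
t 26.58 pos [503.5 -36.5  29.9] | shift [ -0.5 -74.   -1.9] | fix tilt rx -0.002 ry -0.001 yaw 1.642 F [-1.85  1.44  0.14] gap 33.5
```

{"op": "send_rows", "data": {"steps": [[[0,2,-1],[0,0,0],25],[[0,2,0],[0,0,0],25],[[0,2,0],[0,0,0],25],[[0,1,0],[0,0,0],25]]}}

```text
t: 26.92
position: [510.9, -35.2, 30.6]
orientation: [[-0.072, 0.997, -0.004], [0.997, 0.072, 0.002], [0.002, -0.003, -1.0]]
wrist_force: [-1.6, 1.1, 0.2]
finger_gap: 33.6
```

```bash
python3 s.py 3 32
```

```text
xl 81.5 yl-err 1.5
t 26.92 pos [510.9 -35.2  30.6] | shift [ -1.3 -81.5  -1.1] | fix tilt rx -0.004 ry -0.002 yaw 1.643 F [-1.56  1.07  0.19] gap 33.6
```

{"op": "send_rows", "data": {"steps": [[[-1,2,0],[0,0,0],25],[[0,2,0],[0,0,0],25],[[0,2,0],[0,0,0],25]]}}

```text
t: 27.17
position: [513.2, -35.4, 30.2]
orientation: [[-0.072, 0.997, -0.015], [0.997, 0.072, 0.003], [0.004, -0.015, -1.0]]
wrist_force: [-7.6, 1.2, 7.2]
finger_gap: 34.2
```

```bash
python3 s.py 3 32
```

```text
xl 83.8 yl-err 1.2
t 27.17 pos [513.2 -35.4  30.2] | shift [ -0.9 -83.8  -0.6] | fix tilt rx -0.015 ry -0.003 yaw 1.643 F [-7.56  1.2   7.16] gap 34.2
```

{"op": "send_rows", "data": {"steps": [[[0,-1,0],[0,0,0],60],[[0,0,0],[0,0,0],60],[[0,0,0],[0,0,0],60],[[0,0,-10],[0,0,0],60],[[0,0,-25],[0,0,0],60],[[0,0,-35],[0,0,0],60],[[-20,-10,-35],[0,0,0],60],[[-35,-15,-25],[0,0,0],60]]}}

```text
t: 27.83
position: [493.1, -88.5, 159.9]
orientation: [[-0.079, 0.997, -0.019], [0.997, 0.079, 0.002], [0.004, -0.019, -1.0]]
wrist_force: [1.1, -0.3, 0.6]
finger_gap: 57.2
```

{"op": "send_rows", "data": {"steps": [[[-30,-10,-20],[0,0,0],60],[[-25,-10,-10],[0,0,0],60],[[0,0,0],[0,0,0],60],[[0,0,0],[0,0,0],60]]}}

```text
t: 28.17
position: [481.4, -153.6, 205.6]
orientation: [[-0.076, 0.997, 0.002], [0.997, 0.076, -0.009], [-0.009, 0.001, -1.0]]
wrist_force: [-0.6, -0.5, -0.2]
finger_gap: 57.1
```

```bash
python3 -c "
from h import *
go(456,-317,150)
p=camera_params('wrist');a=camera('wrist');cv2.imwrite('pics/w13.png',a)
cv2.imwrite('pics/t13.png',cv2.resize(camera('top')[130:230,270:430],None,fx=5,fy=5,interpolation=cv2.INTER_CUBIC))
for n,x in ((1,61.7),(2,55.4),(3,82.8)): print(n,proj(p,[[*slot(n,x),0],[*slot(n,x),90]]))
"
```

```text
t 28.17 pos [ 481.4 -153.6  205.6] | shift [-160.4  -37.7   57. ] | fix tilt rx 0.002 ry 0.009 yaw 1.647 F [-0.58 -0.46 -0.22] gap 57.1
1 [[332.78 -20.7 ]
 [338.36 -69.26]]
2 [[326.61  36.71]
 [329.85   9.79]]
3 [[347.06  88.92]
 [356.23  79.28]]
```

View pics/w13.png

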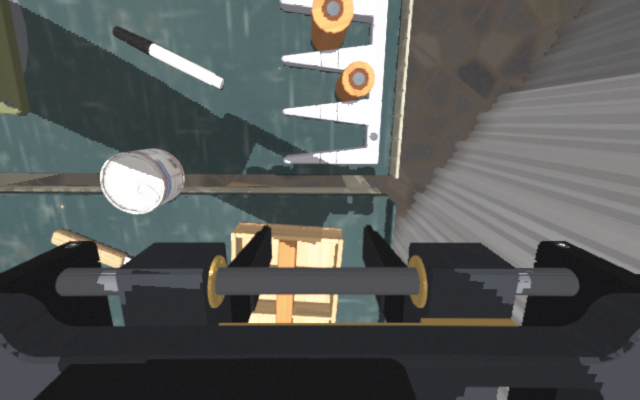

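View pics/t13.png

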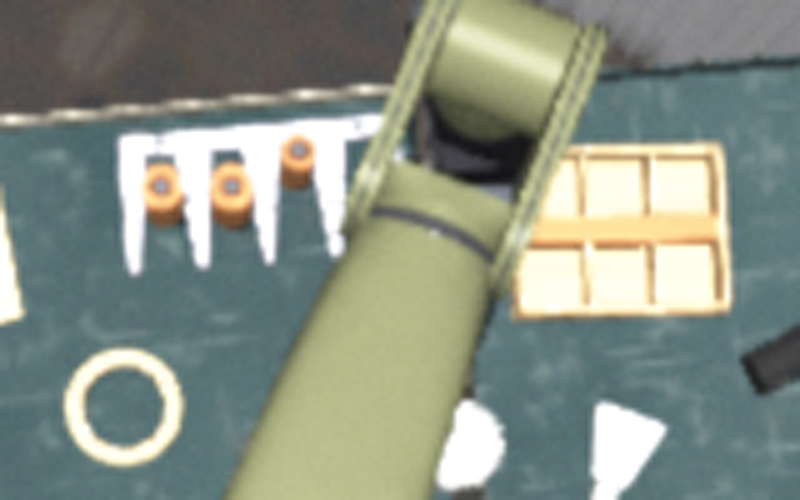

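{"op": "send_rows", "data": {"steps": [[[20,-10,-25],[0.002,0.009,0],60],[[25,-15,-25],[0,0,0],60],[[25,-15,-20],[0,0,0],60],[[15,-10,-10],[0,0,0],60],[[0,0,0],[0,0,0],60],[[0,0,0],[0,0,0],60]]}}

```text
t: 28.77
position: [421.0, -62.6, 279.8]
orientation: [[-0.085, 0.996, -0.016], [0.996, 0.085, 0.008], [0.009, -0.016, -1.0]]
wrist_force: [-0.3, 0.4, 0.2]
finger_gap: 57.4
```

```bash
python3 -c "
from h import *
go(456,-317,150)
p=camera_params('wrist');a=camera('wrist');cv2.imwrite('pics/w14.png',cv2.resize(a[0:230,290:480],None,fx=2.6,fy=2.6,interpolation=cv2.INTER_CUBIC))
for n,x in ((1,61.7),(2,55.4),(3,82.8)): print(n,(proj(p,[[*slot(n,x),0],[*slot(n,x),90]])-[290,0])*2.6)
"
```

```text
t 28.77 pos [421.  -62.6 279.8] | shift [-257.7   15.4  127.2] | fix tilt rx -0.016 ry -0.008 yaw 1.656 F [-0.31  0.38  0.16] gap 57.4
1 [[202.57 210.26]
 [232.14 181.  ]]
2 [[186.15 316.4 ]
 [210.62 313.27]]
3 [[224.74 416.38]
 [256.99 435.88]]
```

View pics/w14.png

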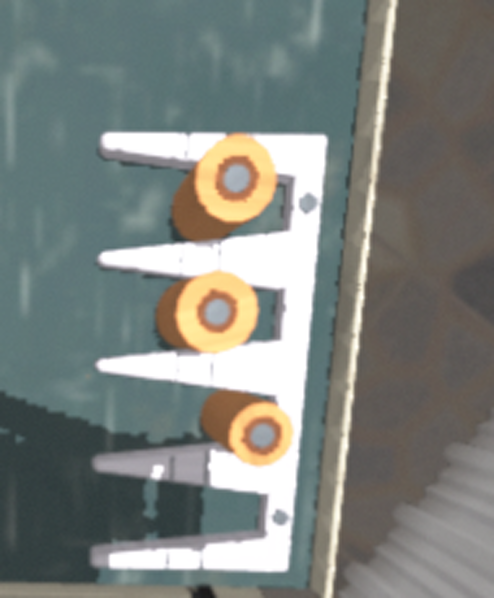

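```bash
python3 -c "
from h import *
p=camera_params('wrist')
f=lambda l:np.array(l)/2.6+np.array([290,0])
for uv,z in (((326,136),22),((288,571),22),((100,144),22),((97,260),22),((94,366),22),((91,463),22),((91,558),22),((236,178),90),((218,312),90),((262,434),90)):
  r=onz(p,[f(uv)],z)[0];d=r[:2]-G0;print(uv,r,d@gx,d@gy)
"
```

```text
(326, 136) [541.75 120.73  22.  ] 123.06055463264524 124.93798737791188
(288, 571) [ 560.15 -127.2    22.  ] 124.31637330177712 -123.66317479506274
(100, 144) [419.51 107.21  22.  ] 0.17852365251159696 119.8871134170018
(97, 260) [423.48  47.22  22.  ] 0.000844041963250497 59.76264299053284
(94, 366) [427.22 -11.78  22.  ] -0.33437555270362757 0.6473335783504854
(91, 463) [430.72 -69.55  22.  ] -0.8244411237914595 -57.22597982032556
(91, 558) [ 436.21 -129.72   22.  ] 0.5037639329425208 -117.63247781985696
(236, 178) [484.51  82.97  90.  ] 63.34466813066038 91.21626572572457
(218, 312) [484.23  22.16  90.  ] 58.877686363264786 30.57684560934283
(262, 434) [514.52 -35.51  90.  ] 85.12059332092572 -29.04433899656405
```

```bash
python3 -c "
from h import *
print(slot(1,62.5),slot(2,57),slot(3,84))
go(*slot(3,84),120)"
```

```text
[483.75  81.69] [482.4   21.46] [513.47 -36.54]
t 28.82 pos [421.  -62.7 279.7] | shift [ 16.7  96.9 158.3] | fix tilt rx -0.017 ry -0.008 yaw 1.655 F [ 0.24 -0.4  -0.16] gap 56.7
```

{"op": "send_rows", "data": {"steps": [[[5,20,30],[-0.015,-0.008,0.015],65],[[5,25,35],[0,0,0],65],[[5,25,35],[0,0,0],65],[[3,15,25],[0,0,0],65],[[0,0,0],[0,0,0],65],[[0,0,0],[0,0,0],65]]}}

```text
t: 29.32
position: [505.9, -39.1, 145.3]
orientation: [[-0.068, 0.998, -0.007], [0.998, 0.068, -0.0], [0.0, -0.007, -1.0]]
wrist_force: [0.2, 0.7, 0.2]
finger_gap: 61.5
```

```bash
python3 s.py 3 60;python3 -c "
from h import *
go(*slot(3,84),60)"
```

```text
xl 76.2 yl-err -2.1
t 29.32 pos [505.9 -39.1 145.3] | shift [  2.  -75.6  85.9] | fix tilt rx -0.007 ry 0.000 yaw 1.639 F [0.2  0.69 0.24] gap 61.5
t 29.32 pos [505.9 -39.1 145.3] | shift [ 2.1  8.4 85.2] | fix tilt rx -0.007 ry 0.000 yaw 1.639 F [0.2  0.69 0.24] gap 61.5
```

{"op": "send_rows", "data": {"steps": [[[2,6,10],[-0.007,0,0],65],[[0,1,18],[0,0,0],65],[[0,0,18],[0,0,0],65],[[0,0,18],[0,0,0],65],[[0,0,10],[0,0,0],65],[[0,0,3],[0,0,0],65],[[0,0,0],[0,0,0],65]]}}

```text
t: 29.9
position: [513.7, -40.6, 70.6]
orientation: [[-0.065, 0.998, 0.003], [0.998, 0.065, -0.002], [-0.002, 0.003, -1.0]]
wrist_force: [0.1, -0.2, -0.4]
finger_gap: 61.8
```

```bash
python3 -c "
from h import *
go(*slot(3,84),60)"
```

```text
t 29.90 pos [513.7 -40.6  70.6] | shift [ 4.1  0.  10.6] | fix tilt rx 0.003 ry 0.002 yaw 1.636 F [ 0.12 -0.2  -0.41] gap 61.8
```

{"op": "send_rows", "data": {"steps": [[[3,0,6],[0,0,0],65],[[0,0,4],[0,0,0],65],[[0,0,0],[0,0,0],45],[[0,0,0],[0,0,0],25],[[0,0,0],[0,0,0],20],[[0,0,0],[0,0,0],20],[[0,0,0],[0,0,0],20],[[0,0,0],[0,0,0],20]], "newtons": 25}}

```text
t: 30.57
position: [517.1, -38.3, 65.6]
orientation: [[-0.064, 0.998, 0.012], [0.998, 0.064, -0.003], [-0.004, 0.012, -1.0]]
wrist_force: [-0.1, 0.2, -0.1]
finger_gap: 27.1
```

{"op": "send_rows", "data": {"steps": [[[0,-2,0],[0,0,0],20],[[0,-3,-2],[0,0,0],20],[[0,-3,-8],[0,0,0],20],[[0,-2,-12],[0,0,0],20],[[0,0,-15],[0,0,0],20]]}}

```text
t: 30.98
position: [502.8, -38.4, 101.4]
orientation: [[-0.065, 0.998, 0.005], [0.998, 0.065, -0.002], [-0.002, 0.005, -1.0]]
wrist_force: [0.3, 0.7, 0.2]
finger_gap: 19.4
```

```bash
python3 -c "
from h import *
p=camera_params('wrist');a=camera('wrist');cv2.imwrite('pics/w15.png',a)
cv2.imwrite('pics/s15.png',camera('scene')[120:320,150:450].repeat(2,0).repeat(2,1))"
```

```text
(no output)
```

View pics/w15.png

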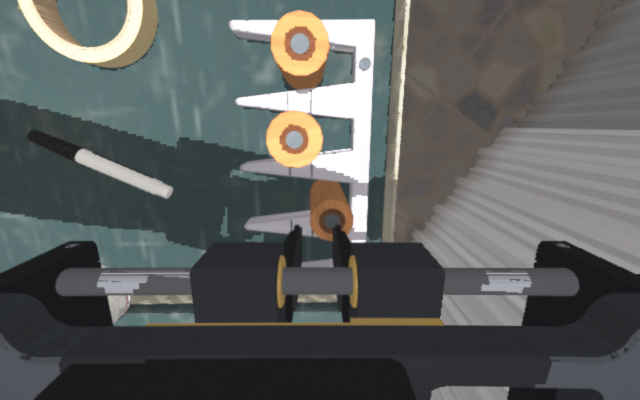

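View pics/s15.png

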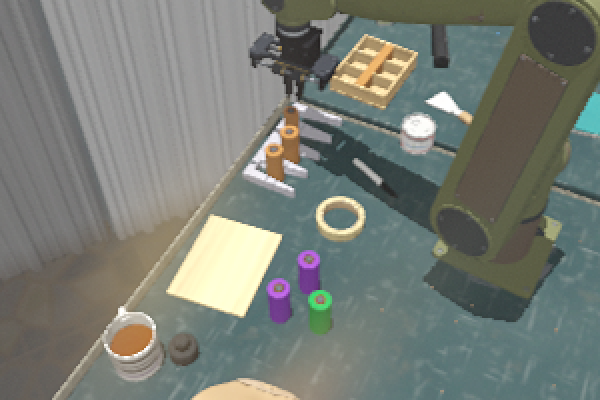

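```bash
python3 -c "
from h import *
p=camera_params('wrist')
for uv in ((332,219),(294,140),(301,44)):
  for z in (0,90): r=onz(p,[uv],z)[0];d=r[:2]-G0;print(uv,r,d@gx,d@gy)
print(proj(p,[[*slot(3,84),z] for z in (0,22,45,90)]))
go(0,0,0)"
python3 -c "
import cv2;a=cv2.imread('pics/w15.png');cv2.imwrite('pics/w15c.png',cv2.resize(a[120:300,220:420],None,fx=3.5,fy=3.5,interpolation=cv2.INTER_CUBIC))"
```

```text
(332, 219) [526.11 -65.96   0.  ] 94.57878073280644 -60.223013621647226
(332, 219) [518.05 -36.08  90.  ] 88.60229163449847 -29.85737958152451
(294, 140) [480.97  16.     0.  ] 55.19729530433347 24.649152852969326
(294, 140) [486.37  21.44  90.  ] 60.962910542053 29.709041740850807
(301, 44) [483.72 104.03   0.  ] 64.01202826169775 112.27908846421914
(301, 44) [488.3   83.22  90.  ] 67.14941571792386 91.21096730597064
[[322.34 192.17]
 [323.03 197.28]
 [323.87 203.5 ]
 [326.01 219.23]]
t 31.08 pos [506.1 -38.9 105. ] | shift [  72.  -503.8   98.3] | fix tilt rx 0.013 ry 0.004 yaw 1.635 F [0.8  0.09 0.08] gap 19.3
```

View pics/w15c.png

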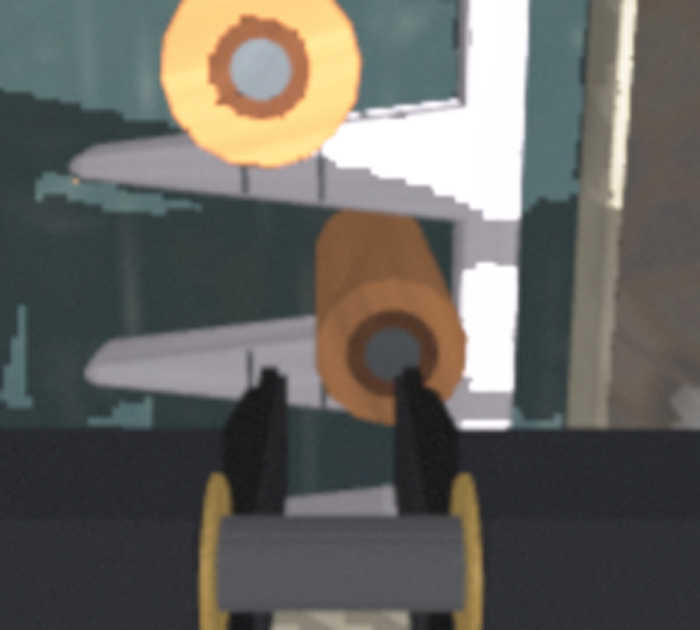

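{"op": "send_rows", "data": {"steps": [[[-10,0,-15],[0,0,0],65],[[-15,0,-15],[0,0,0],65],[[-10,0,0],[0.01,0.004,0],65],[[0,0,0],[0,0,0],65],[[0,0,0],[0,0,0],65],[[0,0,0],[0,0,0],65]]}}

```text
t: 31.58
position: [507.5, -74.6, 135.9]
orientation: [[-0.065, 0.998, 0.003], [0.998, 0.065, 0.0], [0.0, 0.003, -1.0]]
wrist_force: [0.4, 0.2, -0.3]
finger_gap: 53.6
```

```bash
python3 -c "
from h import *
go(0,0,0)
p=camera_params('wrist');a=camera('wrist');cv2.imwrite('pics/w16.png',cv2.resize(a[0:260,200:460],None,fx=2.3,fy=2.3,interpolation=cv2.INTER_CUBIC))
for n,x in ((1,61.7),(2,55.4),(3,82.8)): print(n,(proj(p,[[*slot(n,x),0],[*slot(n,x),90]])-[200,0])*2.3)
go(0,0,0)"
```

```text
t 31.58 pos [507.5 -74.6 135.9] | shift [ 107.2 -502.1  134.3] | fix tilt rx 0.003 ry -0.000 yaw 1.635 F [ 0.38  0.18 -0.33] gap 53.6
1 [[234.65  87.75]
 [221.67   6.39]]
2 [[223.63 230.28]
 [207.4  209.34]]
3 [[281.76 358.39]
 [287.31 384.46]]
t 31.63 pos [507.3 -74.5 135.7] | shift [ 107.2 -501.8  134.3] | fix tilt rx 0.003 ry -0.001 yaw 1.636 F [-0.96 -0.5   0.28] gap 57.1
```

View pics/w16.png

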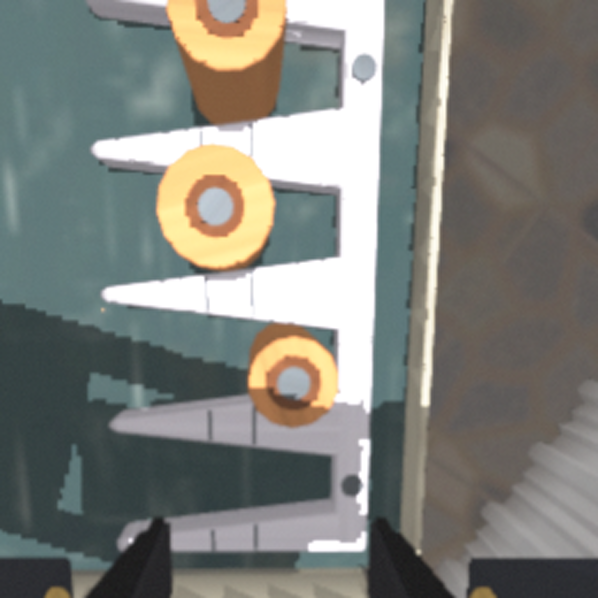

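```bash
python3 -c "
from h import *
go(*slot(3,84.5),120)"
```

```text
t 31.63 pos [507.3 -74.5 135.7] | shift [37.4  9.1 15.7] | fix tilt rx 0.003 ry -0.001 yaw 1.636 F [-0.96 -0.5   0.28] gap 57.1
```

{"op": "send_rows", "data": {"steps": [[[15,3,0],[0,0,0],65],[[15,3,5],[0,0,0],65],[[6,0,10],[0,0,0],65],[[0,0,10],[0,0,0],65],[[0,0,0],[0,0,0],65],[[0,0,0],[0,0,0],65]]}}

```text
t: 32.13
position: [507.7, -35.1, 103.5]
orientation: [[-0.067, 0.998, -0.005], [0.998, 0.067, 0.002], [0.002, -0.005, -1.0]]
wrist_force: [-0.5, 0.1, 0.1]
finger_gap: 61.9
```

```bash
python3 -c "
from h import *
go(*slot(3,84.5),52)"
```

```text
t 32.13 pos [507.7 -35.1 103.5] | shift [-2.   6.4 51.5] | fix tilt rx -0.005 ry -0.002 yaw 1.638 F [-0.51  0.1   0.07] gap 61.9
```

{"op": "send_rows", "data": {"steps": [[[-1,5,8],[-0.005,-0.002,0],65],[[0,0,12],[0,0,0],65],[[0,0,12],[0,0,0],65],[[0,0,12],[0,0,0],65],[[0,0,3],[0,0,0],65],[[0,0,0],[0,0,0],65],[[0,0,0],[0,0,0],65]]}}

```text
t: 32.72
position: [512.6, -38.1, 50.5]
orientation: [[-0.064, 0.998, -0.002], [0.998, 0.064, -0.001], [-0.0, -0.002, -1.0]]
wrist_force: [-0.0, -0.0, -0.0]
finger_gap: 61.9
```

```bash
python3 -c "
from h import *
go(*slot(3,84.5),52)"
```

```text
t 32.72 pos [512.6 -38.1  50.5] | shift [ 1.6  1.4 -1.5] | fix tilt rx -0.002 ry 0.001 yaw 1.635 F [-0.02 -0.02 -0.03] gap 61.9
```

{"op": "send_rows", "data": {"steps": [[[0,0,0],[0,0,0],45],[[0,0,0],[0,0,0],35],[[0,0,0],[0,0,0],25],[[0,0,0],[0,0,0],20],[[0,0,0],[0,0,0],20],[[0,0,0],[0,0,0],20],[[0,0,0],[0,0,0],20],[[0,0,0],[0,0,0],20]], "newtons": 25}}

```text
t: 33.38
position: [514.3, -38.7, 52.9]
orientation: [[-0.064, 0.998, 0.003], [0.998, 0.064, -0.001], [-0.001, 0.003, -1.0]]
wrist_force: [-0.1, -1.0, -1.1]
finger_gap: 33.2
```

{"op": "send_rows", "data": {"steps": [[[0,-2,-1],[0,0,0],20],[[0,-4,-3],[0,0,0],20],[[0,-5,-8],[0,0,0],20],[[0,-3,-15],[0,0,0],20],[[0,0,-20],[0,0,0],20],[[0,0,-20],[0,0,0],20],[[0,0,0],[0,0,0],20]]}}

```text
t: 33.97
position: [496.0, -39.3, 123.1]
orientation: [[-0.064, 0.998, -0.001], [0.998, 0.064, -0.001], [-0.001, -0.001, -1.0]]
wrist_force: [0.5, -0.4, 0.1]
finger_gap: 33.2
```

```bash
python3 -c "
from h import *
p=camera_params('wrist');a=camera('wrist');cv2.imwrite('pics/w17.png',a)
go(456,-317,100)"
```

```text
t 34.02 pos [495.1 -39.2 121.2] | shift [-274.8  -56.7   21.4] | fix tilt rx -0.004 ry 0.000 yaw 1.635 F [0.14 0.19 0.07] gap 33.2
```

View pics/w17.png

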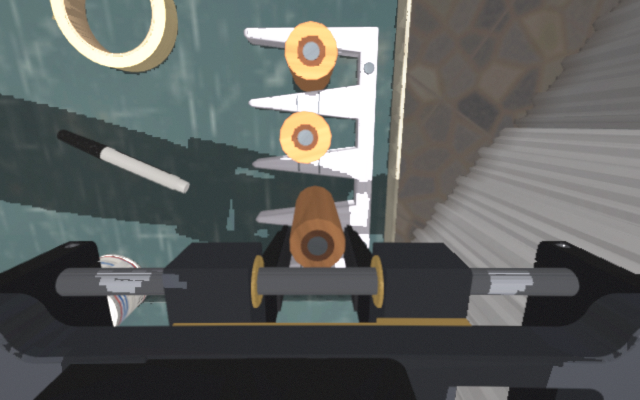

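```bash
python3 -c "
from h import *
cv2.imwrite('pics/t17.png',cv2.resize(camera('top')[140:220,300:440],None,fx=5,fy=5,interpolation=cv2.INTER_CUBIC))
cv2.imwrite('pics/s17.png',cv2.resize(camera('scene')[100:260,220:420],None,fx=3.5,fy=3.5,interpolation=cv2.INTER_CUBIC))"
```

```text
(no output)
```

View pics/t17.png

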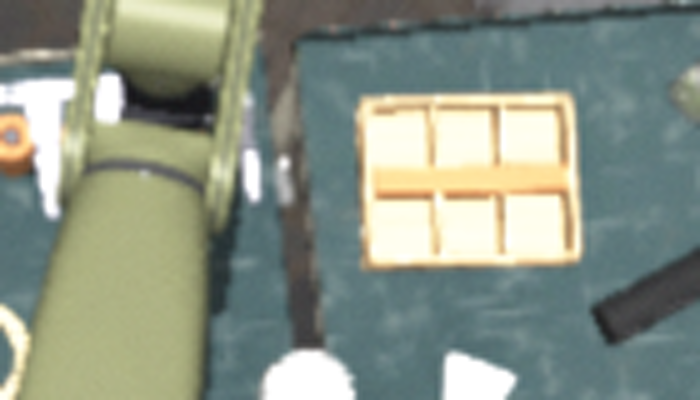

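View pics/s17.png

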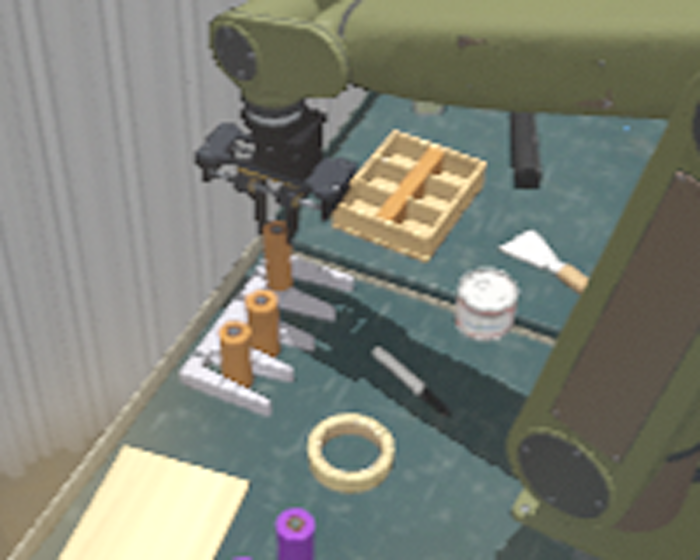

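{"op": "send_rows", "data": {"steps": [[[-20,-8,-3],[0,0,0],20],[[-35,-15,0],[0,0,0],20],[[-35,-15,0],[0,0,0],20],[[-35,-15,0],[0,0,0],20],[[-35,-15,0],[0,0,0],20],[[-30,-12,0],[0,0,0],20],[[-10,-4,0],[0,0,0],20],[[0,0,0],[0,0,0],20]]}}

```text
t: 34.78
position: [412.0, -247.2, 107.6]
orientation: [[-0.07, 0.997, -0.027], [0.997, 0.07, 0.01], [0.012, -0.026, -1.0]]
wrist_force: [0.1, -0.4, -0.6]
finger_gap: 33.0
```

{"op": "send_rows", "data": {"steps": [[[0,0,0],[0,0,0],20],[[0,0,0],[0,0,0],20]]}}

```text
t: 34.95
position: [410.3, -246.1, 104.8]
orientation: [[-0.067, 0.997, -0.03], [0.998, 0.068, 0.014], [0.016, -0.029, -0.999]]
wrist_force: [0.4, 0.3, -0.7]
finger_gap: 33.1
```

```bash
python3 -c "
from h import *
go(414.6,-258,61)"
```

```text
t 34.95 pos [ 410.3 -246.1  104.8] | shift [-12.9   4.8  43.4] | fix tilt rx -0.030 ry -0.014 yaw 1.638 F [ 0.41  0.26 -0.73] gap 33.1
```

{"op": "send_rows", "data": {"steps": [[[-8,4,-3],[-0.03,-0.014,0],20],[[-4,0,0],[0,0,0],20],[[0,0,0],[0,0,0],20],[[0,0,0],[0,0,0],20]]}}

```text
t: 35.28
position: [415.5, -253.2, 104.9]
orientation: [[-0.073, 0.997, -0.003], [0.997, 0.073, 0.006], [0.006, -0.002, -1.0]]
wrist_force: [0.8, 0.1, 0.4]
finger_gap: 33.2
```

```bash
python3 -c "
from h import *
go(414.6,-258,61)
p=camera_params('wrist');a=camera('wrist');cv2.imwrite('pics/w18.png',a)
cv2.imwrite('pics/s18.png',cv2.resize(camera('scene')[100:260,220:420],None,fx=3.5,fy=3.5,interpolation=cv2.INTER_CUBIC))"
```

```text
t 35.28 pos [ 415.5 -253.2  104.9] | shift [-5.  -1.2 43.9] | fix tilt rx -0.003 ry -0.006 yaw 1.644 F [0.81 0.1  0.37] gap 33.2
```

View pics/w18.png

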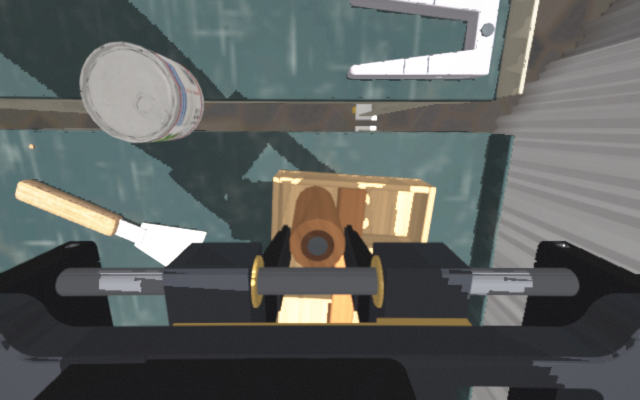

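View pics/s18.png

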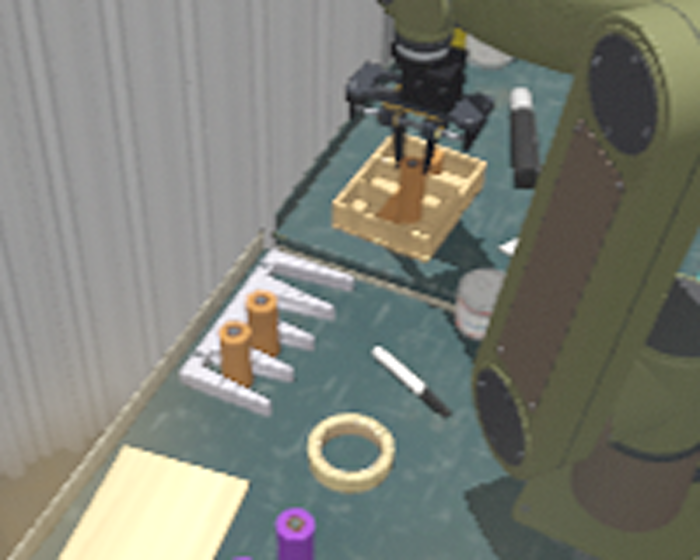

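```bash
python3 -c "
from h import *
p=camera_params('wrist')
print(onz(p,[(275,172),(434,186)],45))"
```

```text
[[ 376.19 -224.5    45.  ]
 [ 519.42 -226.75   45.  ]]
```

{"op": "send_rows", "data": {"steps": [[[-4,0,8],[-0.003,-0.005,0],20],[[0,0,12],[0,0,0],20],[[0,0,10],[0,0,0],20],[[0,0,4],[0,0,0],20],[[0,0,0],[0,0,0],20],[[0,0,0],[0,0,0],20]]}}

```text
t: 35.88
position: [415.3, -256.0, 65.8]
orientation: [[-0.075, 0.997, -0.001], [0.997, 0.075, 0.003], [0.003, -0.001, -1.0]]
wrist_force: [0.3, 0.7, -0.6]
finger_gap: 32.9
```

```bash
python3 -c "
from h import *
go(414.6,-258,60)"
```

```text
t 35.88 pos [ 415.3 -256.    65.8] | shift [-2.  -0.9  5.8] | fix tilt rx -0.001 ry -0.003 yaw 1.646 F [ 0.29  0.69 -0.55] gap 32.9
```

```bash
python3 -c "
from h import *
p=camera_params('top')
c=onz(p,np.array([(361,97),(572,94),(580,263),(367,267)])/5+[300,140],45);print(c,c.mean(0))
cv2.imwrite('pics/w19.png',camera('wrist'));p=camera_params('wrist')
print(p['eye'],state()['position'])"
```

```text
[[ 519.39 -230.27   45.  ]
 [ 519.82 -419.95   45.  ]
 [ 367.93 -419.72   45.  ]
 [ 367.58 -230.25   45.  ]] [ 443.68 -325.05   45.  ]
[ 410.31 -184.02  263.17] [ 415.24 -255.91   65.76]
```

View pics/w19.png

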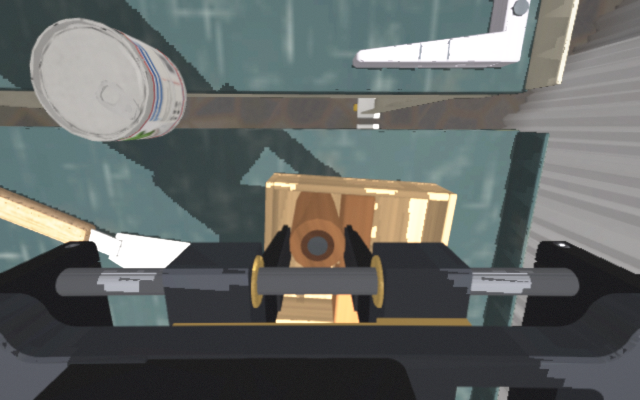

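```bash
python3 -c "
from h import *
p=camera_params('wrist')
print(onz(p,[(268,176),(455,190)],45))
go(408.5,-260,60)"
```

```text
[[ 376.   -224.19   45.  ]
 [ 519.07 -224.39   45.  ]]
t 35.93 pos [ 415.2 -255.9   65.8] | shift [-3.6 -7.   5.8] | fix tilt rx -0.001 ry -0.003 yaw 1.646 F [-0.27 -0.66 -1.53] gap 32.8
```

{"op": "send_rows", "data": {"steps": [[[-2,-5,2],[0,-0.003,0],20],[[0,0,2],[0,0,0],20],[[0,0,1],[0,0,0],20],[[0,0,0],[0,0,0],20],[[0,0,0],[0,0,0],20]]}}

```text
t: 36.35
position: [410.5, -259.3, 61.5]
orientation: [[-0.074, 0.997, 0.001], [0.997, 0.074, -0.002], [-0.002, 0.001, -1.0]]
wrist_force: [0.2, -0.3, -0.6]
finger_gap: 33.1
```

```bash
python3 -c "
from h import *
go(408.5,-258,60)"
```

```text
t 36.35 pos [ 410.5 -259.3   61.5] | shift [ 1.5 -1.9  1.5] | fix tilt rx 0.001 ry 0.002 yaw 1.645 F [ 0.19 -0.25 -0.65] gap 33.1
```

{"op": "send_rows", "data": {"steps": [[[0,0,2],[0,0,0],20],[[0,0,0],[0,0,0],20],[[0,0,0],[0,0,0],50],[[0,0,0],[0,0,0],50],[[0,0,0],[0,0,0],50],[[0,0,-5],[0,0,0],50],[[0,0,-20],[0,0,0],50],[[0,0,-30],[0,0,0],50]]}}

```text
t: 37.02
position: [407.2, -256.5, 110.5]
orientation: [[-0.075, 0.997, -0.008], [0.997, 0.075, 0.005], [0.006, -0.008, -1.0]]
wrist_force: [0.3, -0.6, -0.8]
finger_gap: 47.2
```

{"op": "send_rows", "data": {"steps": [[[0,0,-25],[0,0,0],65],[[20,10,-15],[0,0,0],65],[[35,12,0],[0,0,0],65],[[40,12,0],[0,0,0],65],[[40,12,0],[0,0,0],65],[[40,12,0],[0,0,0],65],[[40,8,0],[0,0,0],65],[[25,0,0],[0,0,0],65]]}}

```text
t: 37.68
position: [463.8, -12.7, 167.1]
orientation: [[-0.061, 0.998, 0.013], [0.998, 0.061, -0.006], [-0.007, 0.013, -1.0]]
wrist_force: [0.4, 0.4, 0.1]
finger_gap: 61.8
```

```bash
python3 -c "
from h import *
go(*slot(2,57),120)
cv2.imwrite('pics/t20.png',cv2.resize(camera('top')[140:220,300:440],None,fx=5,fy=5,interpolation=cv2.INTER_CUBIC))
cv2.imwrite('pics/s20.png',cv2.resize(camera('scene')[100:260,220:420],None,fx=3.5,fy=3.5,interpolation=cv2.INTER_CUBIC))"
```

```text
t 37.68 pos [463.8 -12.7 167.1] | shift [33.3 20.1 47.2] | fix tilt rx 0.013 ry 0.006 yaw 1.632 F [0.35 0.42 0.11] gap 61.8
```

View pics/t20.png

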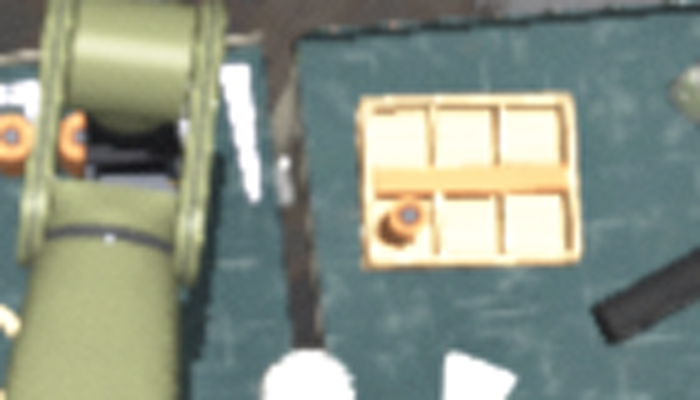

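View pics/s20.png

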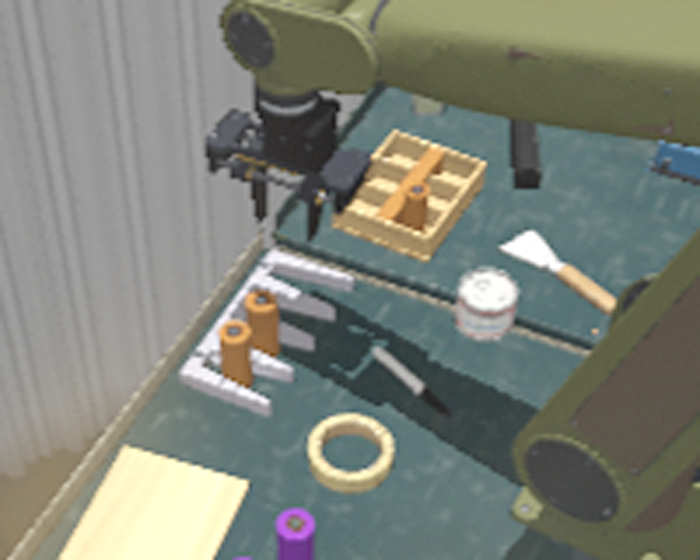

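{"op": "send_rows", "data": {"steps": [[[20,13,8],[0.012,0.006,0],70],[[12,6,15],[0,0,0],70],[[0,0,18],[0,0,0],70],[[0,0,8],[0,0,0],70],[[0,0,0],[0,0,0],70],[[0,0,0],[0,0,0],70]]}}

```text
t: 38.28
position: [483.1, 20.4, 120.6]
orientation: [[-0.066, 0.998, 0.006], [0.998, 0.066, -0.003], [-0.004, 0.006, -1.0]]
wrist_force: [0.5, -0.8, -0.1]
finger_gap: 66.5
```

```bash
python3 -c "
from h import *
go(*slot(2,57),52)
p=camera_params('top');print(onz(p,np.array([[409,214]])/5+[300,140],96))"
```

```text
t 38.28 pos [483.1  20.4 120.6] | shift [ 1.3 -1.1 68.6] | fix tilt rx 0.006 ry 0.003 yaw 1.637 F [ 0.48 -0.77 -0.11] gap 66.5
[[ 406.62 -260.14   96.  ]]
```

{"op": "send_rows", "data": {"steps": [[[1,-1,12],[0.005,0.003,0],70],[[0,0,18],[0,0,0],70],[[0,0,18],[0,0,0],70],[[0,0,12],[0,0,0],70],[[0,0,3],[0,0,0],70],[[0,0,0],[0,0,0],70],[[0,0,0],[0,0,0],70]]}}

```text
t: 38.87
position: [485.3, 17.4, 58.7]
orientation: [[-0.06, 0.998, 0.009], [0.998, 0.06, -0.001], [-0.002, 0.009, -1.0]]
wrist_force: [0.0, 0.4, -0.8]
finger_gap: 66.4
```

```bash
python3 -c "
from h import *
go(*slot(2,57),52)"
```

```text
t 38.87 pos [485.3  17.4  58.7] | shift [ 4.3 -2.7  6.7] | fix tilt rx 0.009 ry 0.001 yaw 1.631 F [ 0.04  0.39 -0.77] gap 66.4
```

{"op": "send_rows", "data": {"steps": [[[3,-2,5],[0.009,0.001,0],70],[[0,0,1],[0,0,0],60],[[0,0,0],[0,0,0],45],[[0,0,0],[0,0,0],30],[[0,0,0],[0,0,0],25],[[0,0,0],[0,0,0],25],[[0,0,0],[0,0,0],25],[[0,0,0],[0,0,0],25]], "newtons": 25}}

```text
t: 39.53
position: [484.8, 20.2, 55.9]
orientation: [[-0.06, 0.998, 0.003], [0.998, 0.06, -0.001], [-0.002, 0.003, -1.0]]
wrist_force: [-0.5, -0.5, 0.1]
finger_gap: 40.0
```

{"op": "send_rows", "data": {"steps": [[[0,-2,-1],[0,0,0],25],[[0,-4,-3],[0,0,0],25],[[0,-5,-8],[0,0,0],25],[[0,-3,-15],[0,0,0],25],[[0,0,-20],[0,0,0],25],[[0,0,-20],[0,0,0],25],[[0,0,0],[0,0,0],25]]}}

```text
t: 40.12
position: [466.2, 19.5, 124.9]
orientation: [[-0.06, 0.998, -0.001], [0.998, 0.06, -0.001], [-0.001, -0.001, -1.0]]
wrist_force: [0.4, 0.5, -0.9]
finger_gap: 39.6
```

{"op": "send_rows", "data": {"steps": [[[-20,0,-3],[0,0,0],25],[[-38,0,0],[0,0,0],25],[[-40,0,0],[0,0,0],25],[[-40,0,0],[0,0,0],25],[[-40,0,0],[0,0,0],25],[[-40,0,0],[0,0,0],25],[[-40,0,0],[0,0,0],25],[[-35,0,0],[0,0,0],25]]}}

```text
t: 40.78
position: [483.2, -277.8, 127.8]
orientation: [[-0.073, 0.997, 0.005], [0.997, 0.073, 0.001], [0.001, 0.005, -1.0]]
wrist_force: [0.2, 0.7, -1.0]
finger_gap: 39.7
```

{"op": "send_rows", "data": {"steps": [[[-15,0,0],[0,0,0],25],[[0,0,0],[0,0,0],25],[[0,0,0],[0,0,0],25]]}}

```text
t: 41.03
position: [482.2, -299.3, 125.9]
orientation: [[-0.064, 0.998, 0.003], [0.998, 0.064, 0.001], [0.001, 0.003, -1.0]]
wrist_force: [1.2, -0.2, -0.5]
finger_gap: 39.9
```

```bash
python3 -c "
from h import *
go(488,-318,62)
p=camera_params('wrist');cv2.imwrite('pics/w21.png',camera('wrist'));
cv2.imwrite('pics/s21.png',cv2.resize(camera('scene')[100:260,220:420],None,fx=3.5,fy=3.5,interpolation=cv2.INTER_CUBIC))"
```

```text
t 41.03 pos [ 482.2 -299.3  125.9] | shift [-19.1   4.4  63.9] | fix tilt rx 0.003 ry -0.001 yaw 1.635 F [ 1.19 -0.17 -0.5 ] gap 39.9
```

View pics/w21.png

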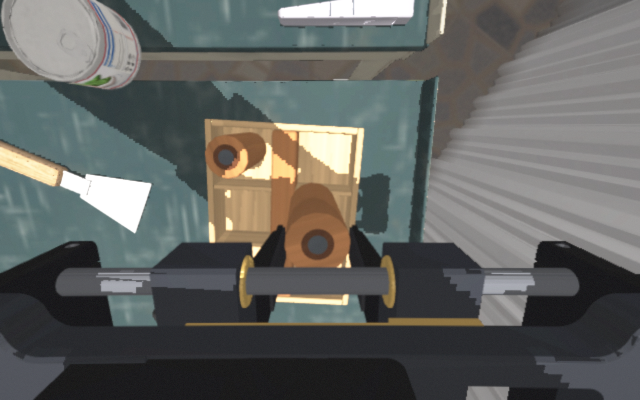

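View pics/s21.png

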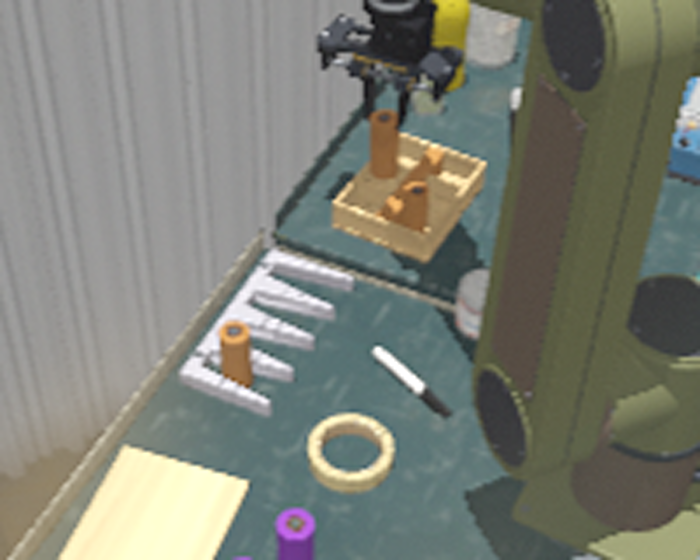

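```bash
python3 -c "
from h import *
p=camera_params('wrist');c=onz(p,[(206,120),(363,128),(348,303),(209,240)],45);print(c)
x=c[1]-c[0];y=c[1]-c[2];print(np.linalg.norm(x),np.linalg.norm(y),np.degrees(np.arctan2(x[1],x[0])),np.degrees(np.arctan2(-y[0],y[1])),(c[0]+c[2])/2)
print('b',onz(p,[(227,157)],96), state()['joint_vel'])"
```

```text
[[ 376.5  -228.96   45.  ]
 [ 521.13 -226.4    45.  ]
 [ 524.41 -411.34   45.  ]
 [ 375.83 -347.29   45.  ]]
144.654022681646 184.97105118650148 1.0138267020372722 1.016998044990038 [ 450.45 -320.15   45.  ]
b [[ 410.19 -254.97   96.  ]] [ 0.02 -0.01  0.    0.    0.   -0.  ]
```

{"op": "send_rows", "data": {"steps": [[[-14,6,0],[0.003,0,0],25],[[-4,0,3],[0,0,0],25],[[0,0,0],[0,0,0],25],[[0,0,0],[0,0,0],25]]}}

```text
t: 41.47
position: [489.8, -309.4, 122.2]
orientation: [[-0.073, 0.997, -0.001], [0.997, 0.073, 0.004], [0.004, -0.001, -1.0]]
wrist_force: [0.6, -0.2, -1.0]
finger_gap: 39.4
```

```bash
python3 -c "
from h import *
go(489.5,-319.5,62)"
```

```text
t 41.47 pos [ 489.8 -309.4  122.2] | shift [-10.2  -1.   60.2] | fix tilt rx -0.001 ry -0.004 yaw 1.644 F [ 0.59 -0.23 -0.98] gap 39.4
```

{"op": "send_rows", "data": {"steps": [[[-8,0,6],[0,-0.004,0],25],[[-2,-1,8],[0,0,0],25],[[0,0,0],[0,0,0],25],[[0,0,0],[0,0,0],25]]}}

```text
t: 41.8
position: [489.2, -317.3, 106.5]
orientation: [[-0.076, 0.997, -0.001], [0.997, 0.076, 0.0], [0.0, -0.001, -1.0]]
wrist_force: [-0.3, 0.3, 0.5]
finger_gap: 39.7
```

```bash
python3 -c "
from h import *
go(489.5,-319.5,62)"
```

```text
t 41.80 pos [ 489.2 -317.3  106.5] | shift [-2.2  0.2 44.5] | fix tilt rx -0.001 ry -0.000 yaw 1.647 F [-0.3   0.32  0.55] gap 39.7
```

{"op": "send_rows", "data": {"steps": [[[-1,0,8],[0,0,0],25],[[0,0,12],[0,0,0],25],[[0,0,10],[0,0,0],25],[[0,0,6],[0,0,0],25],[[0,0,2],[0,0,0],25],[[0,0,0],[0,0,0],25],[[0,0,0],[0,0,0],25]]}}

```text
t: 42.38
position: [487.8, -317.4, 62.2]
orientation: [[-0.076, 0.997, -0.004], [0.997, 0.076, 0.003], [0.003, -0.004, -1.0]]
wrist_force: [0.4, 0.5, -0.5]
finger_gap: 39.6
```

```bash
python3 -c "
from h import *
go(489.5,-319.5,62.5)"
```

```text
t 42.38 pos [ 487.8 -317.4   62.2] | shift [-2.2  1.6 -0.3] | fix tilt rx -0.004 ry -0.003 yaw 1.646 F [ 0.38  0.51 -0.55] gap 39.6
```

{"op": "send_rows", "data": {"steps": [[[0,1,1],[0,0,0],25],[[0,0,0],[0,0,0],25],[[0,0,0],[0,0,0],58],[[0,0,0],[0,0,0],58],[[0,0,0],[0,0,0],58],[[0,0,-5],[0,0,0],58],[[0,0,-20],[0,0,0],58],[[0,0,-30],[0,0,0],58]]}}

```text
t: 43.05
position: [486.7, -315.9, 114.3]
orientation: [[-0.076, 0.997, -0.011], [0.997, 0.076, 0.007], [0.008, -0.01, -1.0]]
wrist_force: [0.4, 0.6, 0.8]
finger_gap: 54.7
```

{"op": "send_rows", "data": {"steps": [[[0,0,-25],[0,0,0],70],[[20,0,-15],[0,0,0],70],[[40,-1,0],[0,0,0],70],[[40,-2,0],[0,0,0],70],[[40,-3,0],[0,0,0],70],[[40,-3,0],[0,0,0],70],[[40,-4,0],[0,0,0],70],[[40,-4,0],[0,0,0],70]]}}

```text
t: 43.72
position: [457.2, -59.0, 171.4]
orientation: [[-0.062, 0.998, 0.012], [0.998, 0.062, -0.006], [-0.006, 0.012, -1.0]]
wrist_force: [-0.1, 0.4, 0.3]
finger_gap: 66.5
```

{"op": "send_rows", "data": {"steps": [[[40,-4,0],[0,0,0],70],[[40,-4,0],[0,0,0],70],[[20,-4,0],[0,0,0],70],[[0,0,0],[0,0,0],70],[[0,0,0],[0,0,0],70]]}}

```text
t: 44.13
position: [436.9, 50.4, 174.8]
orientation: [[-0.071, 0.997, 0.022], [0.997, 0.071, -0.003], [-0.005, 0.021, -1.0]]
wrist_force: [0.1, -0.9, 0.2]
finger_gap: 66.3
```

```bash
python3 -c "
from h import *
go(*slot(1,62.5),52)
cv2.imwrite('pics/t22.png',cv2.resize(camera('top')[140:220,300:440],None,fx=5,fy=5,interpolation=cv2.INTER_CUBIC))
cv2.imwrite('pics/s22.png',cv2.resize(camera('scene')[100:260,220:420],None,fx=3.5,fy=3.5,interpolation=cv2.INTER_CUBIC))"
```

```text
t 44.13 pos [436.9  50.4 174.8] | shift [ 28.5  46.3 123.7] | fix tilt rx 0.022 ry 0.003 yaw 1.642 F [ 0.13 -0.9   0.22] gap 66.3
```

View pics/t22.png

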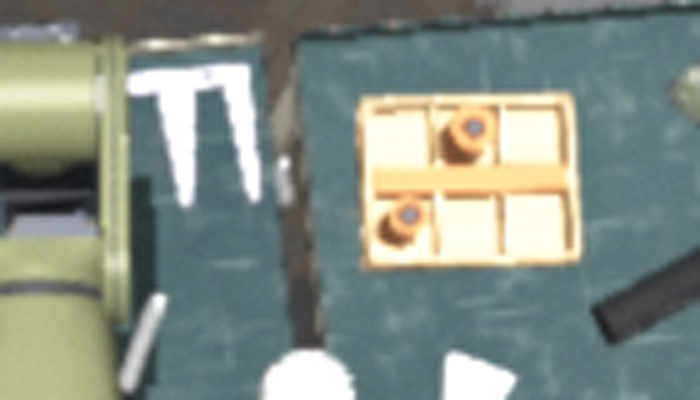

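View pics/s22.png

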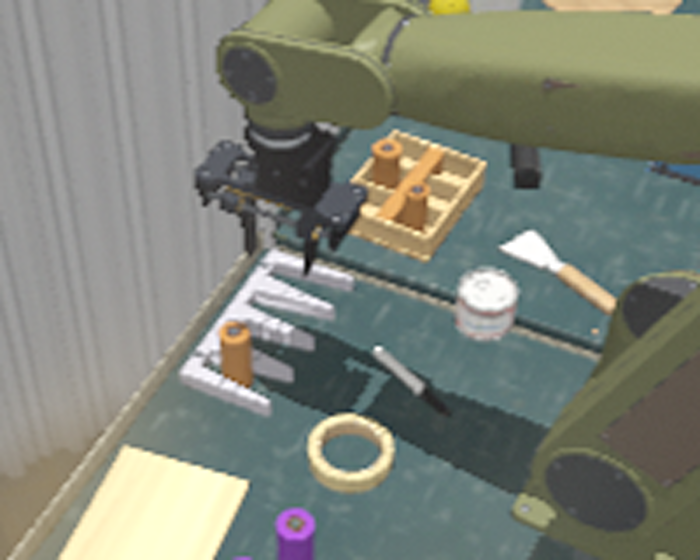

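Two rollers are in the crate, standing at crop (409,214) and (470,130), and the crate hasn't moved. Next is the last roller, in slot 1.

{"op": "send_rows", "data": {"steps": [[[18,25,10],[0.02,0.003,0],70],[[10,20,15],[0,0,0],70],[[0,2,20],[0,0,0],70],[[0,0,10],[0,0,0],70],[[0,0,0],[0,0,0],70],[[0,0,0],[0,0,0],70]]}}

```text
t: 44.73
position: [488.4, 72.8, 121.1]
orientation: [[-0.055, 0.998, 0.006], [0.998, 0.055, -0.004], [-0.004, 0.006, -1.0]]
wrist_force: [-0.4, 0.1, 0.4]
finger_gap: 66.7
```

```bash
python3 -c "
from h import *
go(*slot(1,62.5),52)"
```

```text
t 44.73 pos [488.4  72.8 121.1] | shift [ 9.5 -4.6 69. ] | fix tilt rx 0.006 ry 0.004 yaw 1.626 F [-0.39  0.1   0.37] gap 66.7
```

{"op": "send_rows", "data": {"steps": [[[8,-4,10],[0.006,0.004,-0.015],70],[[2,0,16],[0,0,0],70],[[0,0,16],[0,0,0],70],[[0,0,10],[0,0,0],70],[[0,0,3],[0,0,0],70],[[0,0,0],[0,0,0],70],[[0,0,0],[0,0,0],70]]}}

```text
t: 45.32
position: [484.8, 81.5, 67.3]
orientation: [[-0.068, 0.998, 0.006], [0.998, 0.068, 0.002], [0.001, 0.006, -1.0]]
wrist_force: [0.3, -0.2, 0.3]
finger_gap: 66.7
```

```bash
python3 -c "
from h import *
go(*slot(1,62.5),52)"
```

```text
t 45.32 pos [484.8  81.5  67.3] | shift [ 0.3 -1.1 15.3] | fix tilt rx 0.006 ry -0.002 yaw 1.639 F [ 0.28 -0.2   0.3 ] gap 66.7
```

{"op": "send_rows", "data": {"steps": [[[0,-1,8],[0.005,-0.002,0],65],[[0,0,6],[0,0,0],60],[[0,0,1],[0,0,0],60],[[0,0,0],[0,0,0],40],[[0,0,0],[0,0,0],25],[[0,0,0],[0,0,0],25],[[0,0,0],[0,0,0],25],[[0,0,0],[0,0,0],25]], "newtons": 25}}

```text
t: 45.98
position: [485.3, 81.6, 53.8]
orientation: [[-0.068, 0.998, 0.004], [0.998, 0.068, -0.001], [-0.001, 0.004, -1.0]]
wrist_force: [-0.8, 1.1, -0.6]
finger_gap: 38.1
```

{"op": "send_rows", "data": {"steps": [[[0,0,0],[0,0,0],25],[[0,0,0],[0,0,0],25]]}}

```text
t: 46.15
position: [485.3, 81.5, 53.8]
orientation: [[-0.068, 0.998, 0.004], [0.998, 0.068, -0.001], [-0.001, 0.004, -1.0]]
wrist_force: [-1.0, -0.3, -0.5]
finger_gap: 38.3
```

{"op": "send_rows", "data": {"steps": [[[0,-2,-1],[0,0,0],25],[[0,-4,-3],[0,0,0],25],[[0,-5,-8],[0,0,0],25],[[0,-3,-15],[0,0,0],25],[[0,0,-25],[0,0,0],25],[[0,0,-30],[0,0,0],25],[[-10,-3,-30],[0,0,0],25],[[-25,-6,-10],[0,0,0],25]]}}

```text
t: 46.82
position: [457.4, 46.7, 178.1]
orientation: [[-0.073, 0.997, -0.006], [0.997, 0.073, -0.0], [0.0, -0.006, -1.0]]
wrist_force: [1.1, -0.7, -0.2]
finger_gap: 38.4
```

{"op": "send_rows", "data": {"steps": [[[-35,-7,0],[0,0,0],25],[[-40,-8,0],[0,0,0],25],[[-40,-8,0],[0,0,0],25],[[-40,-8,0],[0,0,0],25],[[-40,-8,0],[0,0,0],25],[[-40,-8,0],[0,0,0],25],[[-40,-8,0],[0,0,0],25],[[-30,-6,0],[0,0,0],25]]}}

```text
t: 47.48
position: [418.6, -269.5, 193.4]
orientation: [[-0.083, 0.996, 0.017], [0.997, 0.083, -0.006], [-0.008, 0.017, -1.0]]
wrist_force: [0.9, 0.8, -1.0]
finger_gap: 38.4
```

```bash
python3 -c "
from h import *
go(410,-320,180)"
```

```text
t 47.48 pos [ 418.6 -269.5  193.4] | shift [-49.5 -13.   13.6] | fix tilt rx 0.017 ry 0.006 yaw 1.654 F [ 0.94  0.84 -1.01] gap 38.4
```

{"op": "send_rows", "data": {"steps": [[[-25,-5,0],[0.015,0.006,0.01],25],[[-10,-3,0],[0,0,0],25],[[0,0,0],[0,0,0],25],[[0,0,0],[0,0,0],25]]}}

```text
t: 47.82
position: [410.0, -311.4, 196.1]
orientation: [[-0.063, 0.998, 0.003], [0.998, 0.064, -0.004], [-0.004, 0.003, -1.0]]
wrist_force: [-0.2, 0.1, -0.8]
finger_gap: 38.0
```

```bash
python3 -c "
from h import *
go(410,-320,60)
p=camera_params('wrist');cv2.imwrite('pics/w23.png',camera('wrist'))
print(state()['joint_vel'])
cv2.imwrite('pics/t23.png',cv2.resize(camera('top')[140:220,300:440],None,fx=5,fy=5,interpolation=cv2.INTER_CUBIC))"
```

```text
t 47.82 pos [ 410.  -311.4  196.1] | shift [ -8.1  -1.  136.1] | fix tilt rx 0.003 ry 0.004 yaw 1.634 F [-0.17  0.15 -0.85] gap 38.0
[ 0.02 -0.    0.01  0.   -0.    0.  ]
```

View pics/w23.png

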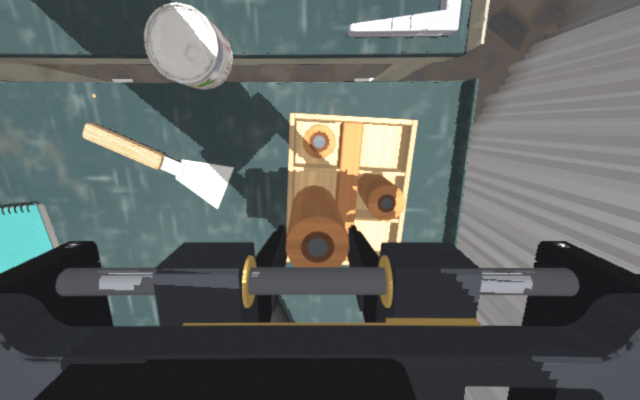

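```bash
python3 -c "
from h import *
p=camera_params('wrist');c=onz(p,[(290,114),(416,121),(286,240)],45);print(c);print(onz(p,[(319,142),(387,204)],96))"
```

```text
[[ 375.07 -229.71   45.  ]
 [ 520.17 -228.14   45.  ]
 [ 376.28 -384.92   45.  ]]
[[ 409.55 -255.74   96.  ]
 [ 485.8  -315.49   96.  ]]
```

{"op": "send_rows", "data": {"steps": [[[-7,-1,15],[0.003,0.004,0],25],[[-2,0,20],[0,0,0],25],[[0,0,20],[0,0,0],25],[[0,0,15],[0,0,0],25],[[0,0,0],[0,0,0],25],[[0,0,0],[0,0,0],25]]}}

```text
t: 48.42
position: [411.9, -313.9, 120.7]
orientation: [[-0.077, 0.997, 0.001], [0.997, 0.077, 0.001], [0.0, 0.001, -1.0]]
wrist_force: [-0.0, 0.7, -1.3]
finger_gap: 37.9
```

```bash
python3 -c "
from h import *
go(410,-320,60)"
```

```text
t 48.42 pos [ 411.9 -313.9  120.7] | shift [-5.9 -2.5 60.7] | fix tilt rx 0.001 ry -0.001 yaw 1.647 F [-0.    0.71 -1.34] gap 37.9
```

{"op": "send_rows", "data": {"steps": [[[-5,-2,8],[0,0,0],25],[[-1,0,14],[0,0,0],25],[[0,0,14],[0,0,0],25],[[0,0,6],[0,0,0],25],[[0,0,0],[0,0,0],25],[[0,0,0],[0,0,0],25]]}}

```text
t: 48.92
position: [412.8, -321.6, 79.5]
orientation: [[-0.081, 0.997, 0.005], [0.997, 0.081, -0.004], [-0.005, 0.005, -1.0]]
wrist_force: [0.6, 0.2, -0.9]
finger_gap: 38.2
```

```bash
python3 -c "
from h import *
go(409.5,-320.5,60.5)"
```

```text
t 48.92 pos [ 412.8 -321.6   79.5] | shift [ 1.4 -3.3 19. ] | fix tilt rx 0.005 ry 0.004 yaw 1.652 F [ 0.64  0.17 -0.94] gap 38.2
```

{"op": "send_rows", "data": {"steps": [[[0,-2,8],[0.004,0.004,0],25],[[0,0,6],[0,0,0],25],[[0,0,3],[0,0,0],25],[[0,0,1],[0,0,0],25],[[0,0,0],[0,0,0],25]]}}

```text
t: 49.33
position: [412.2, -323.5, 62.7]
orientation: [[-0.081, 0.997, 0.004], [0.997, 0.081, -0.004], [-0.004, 0.004, -1.0]]
wrist_force: [0.2, -0.4, -2.5]
finger_gap: 38.4
```

```bash
python3 -c "
from h import *
go(409.5,-320.5,60.5)"
```

```text
t 49.33 pos [ 412.2 -323.5   62.7] | shift [ 3.2 -2.4  2.2] | fix tilt rx 0.004 ry 0.004 yaw 1.652 F [ 0.15 -0.4  -2.46] gap 38.4
```

{"op": "send_rows", "data": {"steps": [[[1,-1,2],[0,0,0],25],[[0,0,0],[0,0,0],25],[[0,0,0],[0,0,0],58],[[0,0,0],[0,0,0],58],[[0,0,0],[0,0,0],58],[[0,0,-5],[0,0,0],58],[[0,0,-20],[0,0,0],58],[[0,0,-30],[0,0,0],58]]}}

```text
t: 50.0
position: [407.9, -319.5, 112.1]
orientation: [[-0.081, 0.997, -0.003], [0.997, 0.081, 0.003], [0.004, -0.003, -1.0]]
wrist_force: [0.1, -0.0, 0.7]
finger_gap: 55.0
```

{"op": "send_rows", "data": {"steps": [[[0,0,-25],[0,0,0],58],[[-20,0,-15],[0,0,0],58],[[-35,0,-15],[0,0,0],58],[[-20,0,-10],[0,0,0],58],[[0,0,0],[0,0,0],58],[[0,0,0],[0,0,0],58],[[0,0,0],[0,0,0],58]]}}

```text
t: 50.58
position: [417.8, -399.3, 192.4]
orientation: [[-0.083, 0.997, 0.009], [0.997, 0.083, -0.008], [-0.009, 0.008, -1.0]]
wrist_force: [0.1, 0.4, 0.4]
finger_gap: 55.3
```

```bash
python3 -c "
from h import *
p=camera_params('wrist');a=camera('wrist');cv2.imwrite('pics/w24.png',a)
go(0,0,0)
cv2.imwrite('pics/s24.png',cv2.resize(camera('scene')[100:260,220:420],None,fx=3.5,fy=3.5,interpolation=cv2.INTER_CUBIC))"
```

```text
t 50.63 pos [ 417.6 -398.8  192. ] | shift [ 433.8 -384.4  185.5] | fix tilt rx 0.008 ry 0.008 yaw 1.654 F [-0.72 -0.7   0.74] gap 55.4
```

View pics/w24.png

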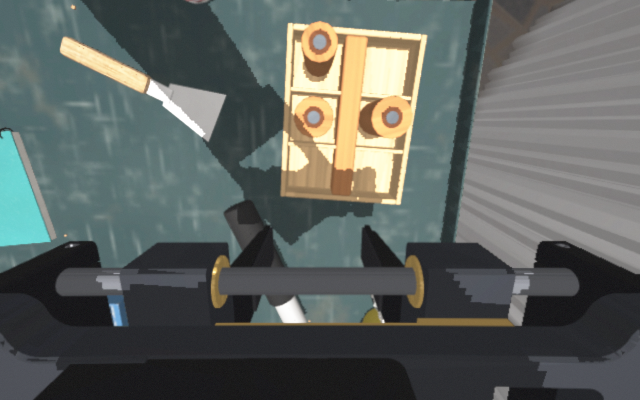

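View pics/s24.png

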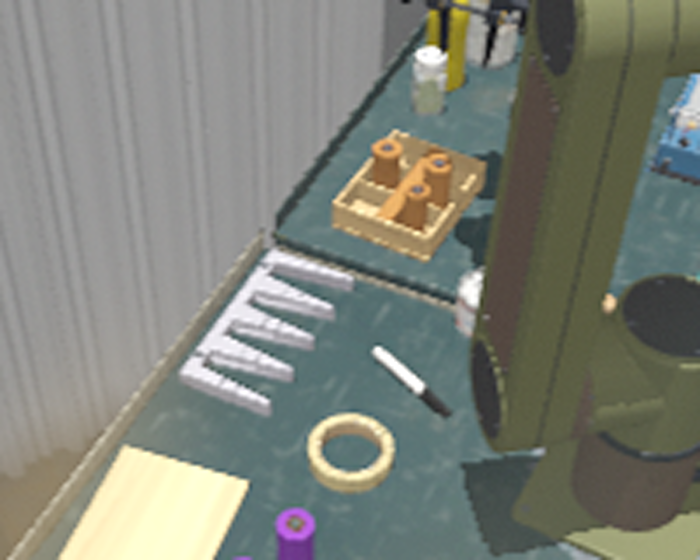

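```bash
python3 -c "
from h import *
p=camera_params('wrist');c=onz(p,[(288,24),(426,36),(401,203),(282,196)],45)
m=c.mean(0)[:2];y=(c[0]+c[1]-c[2]-c[3])[:2];y/=np.linalg.norm(y);x=np.array([y[1],-y[0]])
print(c,m,np.degrees(np.arctan2(x[1],x[0])),np.linalg.norm(np.diff(c,axis=0),axis=1))
for q,n,cc in zip(onz(p,[(320,43),(314,118),(391,118)],96),('LN','MN','MF'),((-40,60),(-40,0),(40,0))):
  d=q[:2]-m;print(n,d@x-cc[0],d@y-cc[1])"
```

```text
[[ 374.56 -229.57   45.  ]
 [ 520.19 -228.61   45.  ]
 [ 523.52 -411.87   45.  ]
 [ 377.72 -414.9    45.  ]] [ 449.   -321.24] 1.0081887391260727 [145.63 183.3  145.83]
LN 1.609875000276304 5.637077339112352
MN 0.2936061977685043 0.525680974959909
MF -5.5233749024786505 5.339961425270097
```

{"op": "send_rows", "data": {"steps": [[[0,0,-20],[0,0,0],58],[[0,0,-20],[0,0,0],58],[[0,0,0],[0,0,0],58],[[0,0,0],[0,0,0],58],[[0,0,0],[0,0,0],58],[[0,0,0],[0,0,0],58]]}}

```text
t: 51.18
position: [415.0, -390.6, 224.0]
orientation: [[-0.088, 0.996, -0.001], [0.996, 0.088, 0.004], [0.004, -0.001, -1.0]]
wrist_force: [-0.3, 1.0, -0.8]
finger_gap: 55.1
```

```bash
python3 -c "
from h import *
cv2.imwrite('pics/t25.png',camera('top'));go(0,0,0)
cv2.imwrite('pics/t25c.png',cv2.resize(cv2.imread('pics/t25.png')[130:240,170:430],None,fx=3,fy=3))"
```

```text
t 51.23 pos [ 414.9 -390.5  223.7] | shift [ 424.5 -378.7  225.8] | fix tilt rx -0.001 ry -0.004 yaw 1.659 F [-1.08  0.83 -0.6 ] gap 54.9
```

View pics/t25c.png

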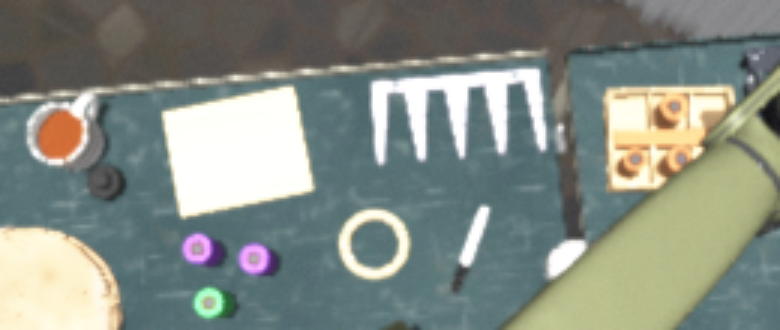

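All three rollers are in the crate. The mug, jar and look-alikes are where they were, and the board and gauge are empty. I'm handing the job in.

```bash
python3 -c "
from h import *
print(finish_job())"
```

```text
the job is handed in; nothing more can be done
None
```

I gauged and sorted all three rollers present and handed the job in at about 51 s of the 210 s allowed; no verdict was reported.

**Gauging:** All three stood wedged in slots 1–3 at once. Each stopped the arm with about 8 N of resistance.

| Slot | Stopped at, by the arm (mm from the mouth) | Jaw reading (mm) | Size |
|---|---|---|---|
| 1 | 62.5 | 39.1 | middle |
| 2 | 57 | 40.5 | middle |
| 3 | 84 | 34.2 | thin |

**Crate:** The thin roller is in the left near cell. The two middle ones are in the middle far and middle near cells.

**Last checks:** Wrist-camera positions put the rollers within about 6 mm of their cell centres, where the limit is 16 mm. The last camera views show them upright and the gripper clear of everything. The mug, jar and look-alikes appear unmoved.

**Failures and disagreements:**
- **Slot 1:** The first push tilted the roller, so I straightened it and pushed again lower down.
- **Slot 3:** The first grasp there closed on nothing, for a reason I did not find. Gripping lower worked.
- **Gauge positions:** The camera put the roller tops 1–4 mm deeper in the slots than their sizes predict. That could be a slight tilt or calibration error. It is still inside the 5 mm limit, but slot 2 is the closest at about 3.5 mm.
- **Crate position:** The first wrist-camera reading was about 7 mm off the later ones, so I used the later ones.

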